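# Lay up two weld jobs in their jigs

### The arm

A 7-joint arm with a two-finger parallel gripper is mounted at the origin on a cart in front of the work surface, level with it; the furniture and walls round the work are solid. World frame = base frame: x ahead of the robot, y to its left, z up, the work surface at z = 0. Lengths are in m, angles in rad, forces in N, time in s.
With the tool pointing down it reaches from about 0.375 to 0.925 m from the base axis. Payload 3.1 kg.
Tool frame: the origin (TCP) lies at the very end of the fingers, on their centre line; the grasp point (between the pads) lies arm.grip_depth behind it (arm.grip_depth is the distance from the TCP to the grasp point, in m); z points along the fingers, y is the line along which they close (so a half turn about z gives the same grasp; the last joint's range is limited). The gripper opens to 85 mm and grips with 20 to 120 N. Pads are 22 mm wide; open, the fingers measure 114 mm over their backs; the gripper's body (76 mm by 85 mm) begins 54 mm behind the grasp point. The pads swing forward as they close: fully open they stand 13 mm farther back than shut.
Start: joints at [1.208, 0.383, 0.044, 1.598, -0.018, 1.161, -0.05], TCP at [0.17, -0.627, 0.231] pointing down, gripper open.
Joint ranges: [-2.61, 2.61], [-0.41, 2.15], [-1.48, 1.57], [0, 2.5], [-1.57, 4.71], [0.05, 1.97], [-2.85, 2.85]. Speed limits (rad/s): [2.79, 2.79, 3.14, 3.14, 3.14, 3.14, 3.14].

### API

Orientations are given as a unit quaternion [x, y, z, w].
In Python, from plant import status, optics, order, models, arm gives the robot as it stands.
- The arm moves only by the tool arm_command, never from a script. Its argument "series" is a list of rows, each an object of numbers: "x", "y", "z": the shift along the world's x, y, z in cm; "rx", "ry", "rz": the turn, a rotation vector about the world's x, y, z in rad; "jaw": the closure, from -1 (fully open) to 1 (shut), so that 0 is half open. In form: [{"x": .., "y": .., "z": .., "rx": .., "ry": .., "rz": .., "jaw": ..}, ...]. A call has 1 to 10 rows; each row shifts and turns the commanded pose from where the row before left it; what a row does not reach is not made up. A row lasts 1/10 s, in which the tool goes at most 50 mm and 8.59 degrees, less where a joint would pass 70% of its speed; a pose out of reach is approached as far as the arm can. A call with a gripper value outside its range is refused whole. The fingers move at their own pace and stop on an object; "squeeze" is the grip in N (left out, the last holds). Time passes only in rows, so rows that do not move let the fingers close. It gives the time, the measured TCP pose, the force, the opening and the grip force at its end, in the units of the state.
- status.read_state(): the state, without advancing time (a new reading comes with each control period).
- optics.camera(name): name is "scene" or "top" or "wrist"; returns a dict with "color" (400x640x3 uint8, red, green, blue), "range_z" (400x640 float32, m along the optical axis (not along the pixel's ray), 0 where there is no reading), "vfov" (degrees; the focal length in pixels is half the picture's height over the tangent of half this angle, whatever the lens; pixels are square), "cx", "cy" (the principal point, pixels), "k1" (the pictures are not rectified: a ray, as slopes to the right and down, at radius r is drawn at 1 + k1 r^2 times it, then the intrinsics apply), "origin" and "rotation" of the camera in the world; the wrist camera has in their place "mount" (4x4, takes a point from camera to tool coordinates, whose origin is the TCP and whose axes are the flange's). Camera axes: x right, y down, z forward; pixel columns grow to the right and rows downward; lengths in m; the calibration is good to about 2 mm. A picture is of the moment at which its call begins: read the wrist's pose just before it.
- order.close_job(): hands the job in; it is judged then, once.
Trained networks look in a picture, given as the dict that the camera call returned (one of the last four; its "shot" number tells which), for a name from the list of things; names that differ only in an ending like _2 or _b are one class to them, and where a whole thing is asked for, a point or a joint stands for the part that bears it (a point fixed in the world has none). Each returns a list of dicts, best first, with "score" (0 to 1); they miss things now and then, are a little off and sometimes report something else, mostly with a low value. They report only what shows in the picture. A call takes as long as a camera call.
- models.boxes_of(picture, query): "bbox" ([left, top, right, bottom] in pixels, round what is visible of it).
- models.trace(picture, query): "pixels" (400x640 bool, what is visible of it) and "bbox" ([left, top, right, bottom] in pixels, round what is visible of it).
- models.landmark_of(picture, query): "at" ([column, row] in pixels: a listed point, or the origin of a listed thing).
The state is a dict: "time_s": time; "joint_positions": joint angles; "joint_vel": joint speeds; "tau": joint torques, N m; "position": TCP position; "ee_rot": TCP orientation; "wrist_force": force on the tool from outside, world axes, zero at the start; "wrist_torque": the same for the moment, N m; "grip_width": opening from 0.0 (shut) to 1.0 (fully open); "finger_force": force on a finger pad.
Only numpy, scipy, OpenCV 4.12 (cv2) and the standard library are available. Lean on these libraries where they do the work, as an engineer would, in place of code of your own. Each camera call takes 0.05 s, during which the arm holds its last target. There are 200 camera calls.

### The job

Lay up the two small weld jobs, each stack centred on its jig. On the jig with yellow pins lay the wider, bright steel strip flat between the pins and along them, on the middle of it the drilled steel block lengthwise with the strip, and on the block the round steel bushing standing upright. On the jig with blue pins lay the narrower, dark strip flat between the pins and along them, and on its middle the square tube, lying lengthwise with the strip; leave the brass nut, the red marker and the tape roll where they are.

Things in the scene. Friction and masses are not known exactly. Their poses are not given: they have to be found in the camera images.
- yellow_jig: Fixed tack-up jig: grey painted steel plate 80 x 120 mm, 8 mm thick, with four small yellow locating pins 10 mm tall (8 mm diameter, tapered tops, painted 16 mm rings round them), at x = +-31, y = +-50 mm. Origin: centre of its underside; z up, y along its long side. The bright strip lies along y between the two rows of pins (54 mm clear between rows), overhanging 15 mm at each end.
- blue_jig: Fixed tack-up jig: grey painted steel plate 70 x 90 mm, 8 mm thick, with four small blue locating pins 10 mm tall (8 mm diameter, tapered tops, painted 16 mm rings round them), at x = +-26, y = +-35 mm. Origin: centre of its underside; z up, y along its long side. The dark strip lies along y between the two rows of pins (44 mm clear between rows), overhanging 10 mm at each end.
- bright_strip: The wider, bright grey steel strip, 40 x 150 mm, 6 mm thick, about 0.3 kg, lying flat on the worktop. Origin: centre of its underside; y along its length, x across its 40 mm width.
- dark_strip: The narrower, dark steel strip, 30 x 110 mm, 5 mm thick, lying flat on the worktop. Origin: centre of its underside; y along its length, x across its 30 mm width.
- drilled_block: Bright steel block with drilled holes in its top, 42 x 60 mm, 30 mm high. Origin: centre of its underside; y along its 60 mm side, x across its 42 mm width.
- bushing: Bright turned steel bushing, round, 46 mm diameter, 62 mm high, standing upright. Origin: centre of its underside; z along its axis.
- square_tube: Short dark square steel tube, 30 x 30 mm, 75 mm long, lying on one side. Origin: centre of its underside; y along its length, x across its 30 mm width.
- brass_nut: Brass-coloured hexagon nut, 24 x 27 mm, 13 mm high, lying on the worktop; stays where it is. Origin: centre of its underside.
- red_marker: Marker pen with a red cap, 136 mm long (along y), 18 mm wide, 14 mm high; stays where it is. Origin: centre of its underside.
- tape_roll: Roll of masking tape lying flat, 104 mm diameter, 24 mm high; stays where it is. Origin: centre of its underside.

How it is judged:
By the outcome, as a careful person would: the job done as asked, in the order asked, and still so for the second after the job is handed in, with the robot touching nothing.
It also fails if it takes over 109 s, if anything falls off the work surface, if the arm or the gripper's body presses on something with over 40 N, if the wrist force passes 120 N, or if a joint passes its speed limit or range.

## Working session

There is one attempt and no reset: what is moved stays moved. The work goes in short steps, Python scripts to look and compute and a tool call to move; the robot and the scene stay as the last step left them, time stands still between calls to the robot, and variables do not carry over. Pictures are saved under pics/ and viewed, at most 14 in all, crops included, and the job is handed in when it is done.

Besides the shell and the picture viewer there is one more tool, called after "Request:" as name([rows], argument=value, ...), one row to a line, values as JSON. arm_command: Moves the arm, as the interface text tells. Its arguments: {"type":"object","properties":{"series":{"type":"array"},"squeeze":{"type":"number"}},"required":["series"]}

```bash
ls; mkdir -p pics
cat > h.py <<'E'
import numpy as np, cv2
from scipy.spatial.transform import Rotation as R
from plant import status, optics, order, models, arm
def shot(name):
    s=status.read_state(); p=optics.camera(name)
    if 'mount' in p:
        M=np.array(p['mount']); Rt=R.from_quat(s['ee_rot']).as_matrix()
        p['Rw']=Rt@M[:3,:3]; p['Ow']=Rt@M[:3,3]+np.array(s['position'])
    else: p['Rw']=np.array(p['rotation']).reshape(3,3); p['Ow']=np.array(p['origin'])
    return p
def slopes(p,uv):
    uv=np.atleast_2d(np.asarray(uv,float)); f=200/np.tan(np.radians(p['vfov'])/2)
    d=(uv-[p['cx'],p['cy']])/f; u=d.copy()
    for _ in range(20): u=d/(1+p['k1']*(u**2).sum(1,keepdims=True))
    return u
def on_z(p,uv,z):
    u=slopes(p,uv); r=np.c_[u,np.ones(len(u))]@p['Rw'].T
    return p['Ow']+r*((z-p['Ow'][2])/r[:,2])[:,None]
def cloud(p,mask):
    v,u=np.nonzero(mask&(p['range_z']>0)); s=slopes(p,np.c_[u,v]); z=p['range_z'][v,u][:,None]
    return np.c_[s*z,z]@p['Rw'].T+p['Ow']
def save(p,n): cv2.imwrite('pics/'+n,p['color'][:,:,::-1])
E
python3 - <<'E'
from h import *
print(arm.grip_depth, status.read_state())
N="yellow_jig blue_jig bright_strip dark_strip drilled_block bushing square_tube brass_nut red_marker tape_roll".split()
for c in("top","scene"):
    p=shot(c); save(p,c+'1.png'); print(c,p['Ow'],p['vfov'],p['k1'])
    for n in N:
        for t in models.trace(p,n)[:2]:
            P=cloud(p,t['pixels']); 
            if len(P)<5: print(n,'few');continue
            zt=np.percentile(P[:,2],90); Q=P[P[:,2]>zt-.006] 
            r=cv2.minAreaRect(Q[:,:2].astype(np.float32)*1000)
            print(n,round(t['score'],2),np.round(t['bbox']),'ztop',round(zt*1000,1),'rect',np.round(r[0]),np.round(r[1]),round(r[2],1),len(Q))
E
```

```text
pics
0.0187 {'time_s': 0.0, 'joint_positions': array([ 1.20816949,  0.38386344,  0.04382791,  1.59959703, -0.01789945,
        1.16121148, -0.04991074]), 'joint_vel': array([ 0.00010288,  0.00086093, -0.0003656 , -0.00011763, -0.00095385,
        0.00084291,  0.00043105]), 'tau': array([-2.53934668e-04, -4.33463073e+01,  1.02438994e+00, -2.49512064e+01,
        1.05572533e-02,  1.14228184e-02,  6.86952575e-06]), 'position': array([ 0.16987783, -0.62641406,  0.22985803]), 'ee_rot': array([ 9.91240333e-01,  1.32063610e-01, -2.48414218e-04, -1.32029316e-03]), 'wrist_force': array([ 0.35295583, -0.87322129, -0.54540029]), 'wrist_torque': array([-0.02115577,  0.0076687 , -0.02463205]), 'finger_force': 0.0, 'grip_width': 0.9978070455645927}Traceback (most recent call last):
  File "<stdin>", line 5, in <module>
  File "h.py", line 9, in shot
    else: p['Rw']=np.array(p['rotation']).reshape(3,3); p['Ow']=np.array(p['origin'])
                  ~~~~~~~~~~~~~~~~~~~~~~~~~~~~~~~^^^^^
ValueError: cannot reshape array of size 4 into shape (3,3)
```

```bash
sed -i "s/np.array(p\['rotation'\]).reshape(3,3)/R.from_quat(p['rotation']).as_matrix()/" h.py
cat > look.py <<'E'
from h import *
N="yellow_jig blue_jig bright_strip dark_strip drilled_block bushing square_tube brass_nut red_marker tape_roll".split()
def rep(p,names=N):
    for n in names:
        for t in models.trace(p,n)[:2]:
            P=cloud(p,t['pixels'])
            if len(P)<5: print(n,'few');continue
            zt=np.percentile(P[:,2],90); Q=P[abs(P[:,2]-zt)<.006]
            r=cv2.minAreaRect(Q[:,:2].astype(np.float32)*1000)
            print(n,round(t['score'],2),np.round(t['bbox']),'ztop',round(zt*1000,1),'rect',np.round(r[0]),np.round(r[1]),round(r[2],1),len(Q))
E
python3 - <<'E'
from look import *
for c in("top","scene"):
    p=shot(c); save(p,c+'1.png'); print(c,p['Ow'],p['vfov'],p['k1']); rep(p)
E
```

```text
top [0.38809612 0.25394216 0.88502936] 57.70895413284196 -0.02180957932448704
yellow_jig 0.76 [242. 169. 299. 226.] ztop 9.5 rect [537. 344.] [ 80. 120.] 45.9 1532
blue_jig 0.96 [348. 153. 391. 191.] ztop 9.8 rect [598. 103.] [69. 90.] 49.0 921
bright_strip 0.6 [295. 240. 340. 291.] ztop 7.1 rect [374. 238.] [ 40. 145.] 51.0 988
dark_strip 0.86 [347. 214. 383. 254.] ztop 6.0 rect [438. 119.] [ 32. 110.] 46.9 545
drilled_block 0.76 [309. 191. 337. 220.] ztop 30.9 rect [511. 215.] [42. 60.] 31.7 406
drilled_block 0.32 [344. 214. 380. 254.] ztop 6.1 rect [437. 119.] [ 30. 108.] 46.2 526
bushing 0.94 [396. 197. 418. 219.] ztop 62.3 rect [498.  19.] [43. 43.] 87.3 227
square_tube 0.74 [295. 155. 328. 180.] ztop 31.0 rect [605. 241.] [29. 75.] 26.2 364
red_marker 0.57 [217. 146. 272. 157.] ztop 13.8 rect [655. 409.] [ 14. 135.] 3.0 254
tape_roll 0.73 [187. 175. 233. 225.] ztop 25.1 rect [535. 490.] [103.  99.] 0.2 766
scene [0.38789473 0.82012769 0.74810233] 54.81213760118736 -0.03503632194933316
yellow_jig 0.87 [280. 204. 332. 257.] ztop 10.8 rect [538. 342.] [ 81. 121.] 45.0 1498
blue_ji
[... 211 characters left out ...]
 [438. 118.] [ 32. 108.] 46.7 361
drilled_block 0.91 [314. 173. 339. 199.] ztop 32.3 rect [512. 214.] [42. 61.] 31.6 326
bushing 0.68 [333. 116. 353. 144.] ztop 63.8 rect [499.  20.] [41. 40.] 9.1 132
square_tube 0.81 [279. 176. 294. 210.] ztop 32.1 rect [608. 240.] [29. 77.] 25.5 279
brass_nut 0.54 [356. 187. 382. 206.] ztop 8.8 rect [408. 211.] [38. 61.] 47.3 252
brass_nut 0.44 [354. 236. 365. 249.] ztop 14.8 rect [406. 352.] [23. 23.] 32.1 76
red_marker 0.68 [235. 221. 260. 270.] ztop 15.4 rect [655. 410.] [ 13. 132.] 3.2 228
tape_roll 0.8 [261. 264. 313. 315.] ztop 25.8 rect [535. 492.] [102. 101.] 8.1 988
tape_roll 0.41 [279. 176. 294. 210.] ztop 32.1 rect [607. 241.] [30. 74.] 26.7 281
```

View pics/top1.png

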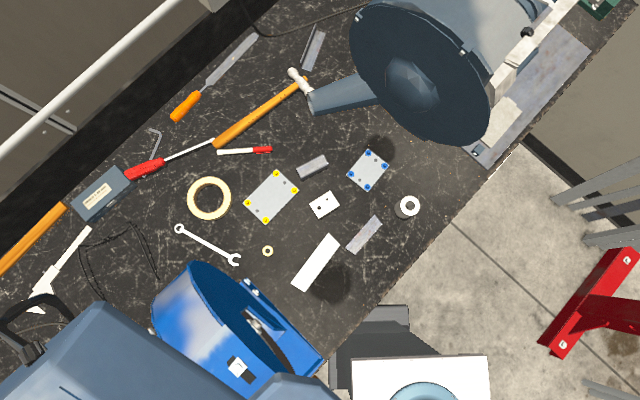

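View pics/scene1.png

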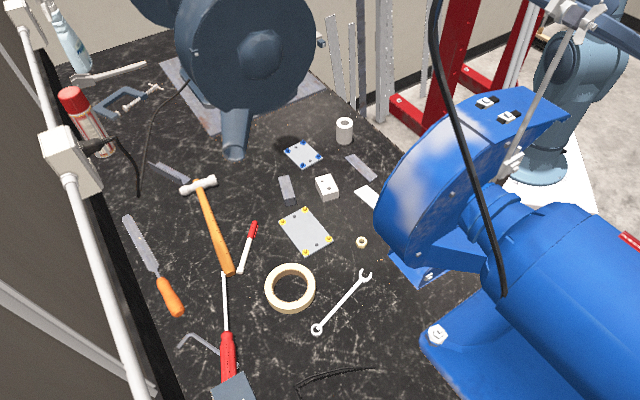

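Run:
```python
from h import *
H=np.full((26,32),-1.)
for c in("top","scene"):
    p=shot(c); P=cloud(p,np.ones((400,640),bool))
    i=((P[:,0]-.2)/.025).astype(int); j=((P[:,1]+.25)/.025).astype(int)
    ok=(P[:,0]>=.2)&(P[:,1]>=-.25)&(i<26)&(j<32)&(P[:,2]<.7)
    np.maximum.at(H,(i[ok],j[ok]),P[ok,2])
print('cols y(cm)',' '.join('%3d'%round(-25+2.5*j+1.25) for j in range(32)))
for i in range(25,-1,-1): print('x%5.1f     '%(20+2.5*i+1.25),' '.join('%3d'%round(h*100) if h>-.5 else '  .' for h in H[i]))
```

```text
cols y(cm) -24 -21 -19 -16 -14 -11  -9  -6  -4  -1   1   4   6   9  11  14  16  19  21  24  26  29  31  34  36  39  41  44  46  49  51  54
x 83.8        .  32  32   .   .   .   .   .   .   .   .   .  39  39  37  33  26   0   0   2   3   2   0   0   0   0   1   0   1   1   1  26
x 81.2        .   .  33  34  35  34   .   .   .   .   .   .   .  40  39  37  34   0   0   3   3   2   2   0   0   0   0   0   0   0   3   3
x 78.8        .   .   .  34  35   .   .   .   .   1   0   .   .  40  40  39  35   0   0   3   3   2   2   2   2   1   0   0   0   0   2   3
x 76.2        .   1   .   .   .   .   .   .   1   1   1   0  42  42  41  39  16  15  15  14   0   0   0   2   3   2   0   0   0   0   0   2
x 73.8        .   .   .   .   .   .  42  43  43  43  43  43  43  43  41  15  16  16  16  16  13   0   0   0   2   2   2   2   0   0   1   0
x 71.2        .   .   .   .   .  48  48  47  43  43  43  43  43  43  30  14  15  15  15  15   0   0   0   0   0   2   3   3   2   0   0   0
x 68.8        1   1   1   1  25  25  48  48  48  43  43  43  43  32  29   0   0   0  13  14   0   0   0   0   0   0   2  
[... 1978 characters left out ...]

x 31.2        .   .   .   .   .   .   .   .   .   .   .   0   0   0   0   0   0   1   0   0   1   1   0  64  66  68  68  67  64  51  49   0
x 28.8        .   .   .   .   .   .   .   .   .   .   .   .   0   0   0   0   0   0   0  55  56  57  61  63  41  41  40  39  38   0  46   0
x 26.2        .   .   .   .   .   .   .   .   .   .   .   .   .   0   0   0   0   0   0  55  56  56  56  42  41  41  41  40  22   0  42  41
x 23.8        .   .   .   .   .   .   .   .   .   .   .   .   .   .   0   0   0   0   0   0   7  53  54  55  56  57  57  29  28  23   4  37
x 21.2        .   .   .   .   .   .   .   .   .   .   .   .   .   .   .   0   0  49  49   8  52  39  54  40  57  57  58  30  29  31  32  33
```

```bash
cat >> look.py <<'E'
TOP=dict(yellow_jig=.008,blue_jig=.008,bright_strip=.006,dark_strip=.005,drilled_block=.03,bushing=.062,square_tube=.03)
TOPJ=dict(yellow_jig=.008,blue_jig=.008,bright_strip=.014,dark_strip=.013,drilled_block=.044,bushing=.106,square_tube=.043)
def rect(p,n,z=None,k=1,dz=.008):
    """centre, sizes (mm), long-axis bearing (deg, 0..180) of the top face from mask, pixels on known plane"""
    out=[]
    z=TOP[n] if z is None else z
    for t in models.trace(p,n)[:k]:
        m=t['pixels']; v,u=np.nonzero(m); P=on_z(p,np.c_[u,v],z)
        g=p['range_z'][v,u]; 
        s=slopes(p,np.c_[u,v]); Z=(np.c_[s*g[:,None],g]@p['Rw'].T+p['Ow'])[:,2]
        ok=(g==0)|(abs(Z-z)<dz); P=P[ok]
        if len(P)<10: continue
        r=cv2.minAreaRect((P[:,:2]*1000).astype(np.float32)); b=cv2.boxPoints(r)
        e=[b[1]-b[0],b[2]-b[1]]; l=max(e,key=lambda a:np.hypot(*a))
        out.append((np.round(r[0],1),np.round(sorted(r[1]),1),round(np.degrees(np.arctan2(l[1],l[0]))%180,1),round(t['score'],2),round(float(np.median(Z[ok]))*1000,1)))
    return out
E
python3 - <<'E'
from look import *
print([a for a in dir(arm) if a[0]!='_'])
for c in("top","scene"):
    p=shot(c)
    for n in TOP: print(c,n,rect(p,n))
    P=cloud(p,np.ones((400,640),bool)); 
    q=P[(P[:,0]>0)&(P[:,0]<.55)&(P[:,1]<-.15)&(P[:,1]>-.75)]
    print(c,len(q),[ (round(x,1),round(y,1),round(q[(abs(q[:,0]-x)<.05)&(abs(q[:,1]-y)<.05),2].max(initial=-9),2)) for x in(.1,.2,.3,.4,.5) for y in (-.6,-.5,-.4,-.3,-.2)])
E
```

```text
['PlanningError', 'grip_depth']
top yellow_jig [(array([535.4, 343.3]), array([ 77.8, 119.1]), np.float32(135.9), 0.63, 7.4)]
top blue_jig [(array([597.8, 103.3]), array([72.2, 91.5]), np.float32(139.8), 0.69, 7.2)]
top bright_strip [(array([374.5, 237.2]), array([ 39.1, 146.7]), np.float32(141.1), 0.96, 5.3)]
top dark_strip [(array([436.9, 119.2]), array([ 29. , 104.4]), np.float32(136.6), 0.62, 4.4)]
top drilled_block [(array([510.6, 215.2]), array([42.2, 60.3]), np.float32(121.5), 0.77, 29.2)]
top bushing [(array([498.5,  19.3]), array([45. , 45.4]), np.float32(132.2), 0.95, 60.9)]
top square_tube [(array([603.8, 241.3]), array([28.8, 73.4]), np.float32(116.0), 0.84, 28.9)]
top 12790 [(0.1, -0.6, np.float64(-0.84)), (0.1, -0.5, np.float64(-0.84)), (0.1, -0.4, np.float64(-0.84)), (0.1, -0.3, np.float64(-0.84)), (0.1, -0.2, np.float64(0.0)), (0.2, -0.6, np.float64(-0.84)), (0.2, -0.5, np.float64(-0.84)), (0.2, -0.4, np.float64(-0.84)), (0.2, -0.3, np.float64(-0.84)), (0.2, -0.2, np.float64(-0.74)), (0.3, -0.6, np.float64(-0.84)), (0.3, -0.5, np.float64(-0.84)), (0.3, -0.4, np.float6
[... 1138 characters left out ...]
 np.float64(-9.0)), (0.1, -0.3, np.float64(-9.0)), (0.1, -0.2, np.float64(-9.0)), (0.2, -0.6, np.float64(-9.0)), (0.2, -0.5, np.float64(-9.0)), (0.2, -0.4, np.float64(-9.0)), (0.2, -0.3, np.float64(-9.0)), (0.2, -0.2, np.float64(-9.0)), (0.3, -0.6, np.float64(-9.0)), (0.3, -0.5, np.float64(-9.0)), (0.3, -0.4, np.float64(-9.0)), (0.3, -0.3, np.float64(-9.0)), (0.3, -0.2, np.float64(-9.0)), (0.4, -0.6, np.float64(-9.0)), (0.4, -0.5, np.float64(-9.0)), (0.4, -0.4, np.float64(-9.0)), (0.4, -0.3, np.float64(-9.0)), (0.4, -0.2, np.float64(-9.0)), (0.5, -0.6, np.float64(-9.0)), (0.5, -0.5, np.float64(-9.0)), (0.5, -0.4, np.float64(-9.0)), (0.5, -0.3, np.float64(-9.0)), (0.5, -0.2, np.float64(0.0))]
```

Request:
arm_command([
  {"x": 1.8,"y": 4.4,"rz": 0.116},
  {"x": 1.8,"y": 4.4,"rz": 0.116},
  {"x": 1.8,"y": 4.4,"rz": 0.116},
  {"x": 1.8,"y": 4.4,"rz": 0.116},
  {"x": 1.8,"y": 4.4,"rz": 0.116},
  {"x": 1.8,"y": 4.4,"rz": 0.116},
  {"x": 1.8,"y": 4.4,"rz": 0.116},
  {"x": 1.8,"y": 4.4,"rz": 0.116},
  {"x": 1.8,"y": 4.4,"rz": 0.116},
  {"x": 1.8,"y": 4.4,"rz": 0.116},
], squeeze=60)

```text
schema error: expected keys x, y, z, rx, ry, rz, jaw
```

Request:
arm_command([
  {"x": 1.8,"y": 4.4,"z": 0,"rx": 0,"ry": 0,"rz": 0.116,"jaw": -1},
  {"x": 1.8,"y": 4.4,"z": 0,"rx": 0,"ry": 0,"rz": 0.116,"jaw": -1},
  {"x": 1.8,"y": 4.4,"z": 0,"rx": 0,"ry": 0,"rz": 0.116,"jaw": -1},
  {"x": 1.8,"y": 4.4,"z": 0,"rx": 0,"ry": 0,"rz": 0.116,"jaw": -1},
  {"x": 1.8,"y": 4.4,"z": 0,"rx": 0,"ry": 0,"rz": 0.116,"jaw": -1},
  {"x": 1.8,"y": 4.4,"z": 0,"rx": 0,"ry": 0,"rz": 0.116,"jaw": -1},
  {"x": 1.8,"y": 4.4,"z": 0,"rx": 0,"ry": 0,"rz": 0.116,"jaw": -1},
  {"x": 1.8,"y": 4.4,"z": 0,"rx": 0,"ry": 0,"rz": 0.116,"jaw": -1},
  {"x": 1.8,"y": 4.4,"z": 0,"rx": 0,"ry": 0,"rz": 0.116,"jaw": -1},
  {"x": 1.8,"y": 4.4,"z": 0,"rx": 0,"ry": 0,"rz": 0.116,"jaw": -1},
], squeeze=60)

```text
time_s: 3.05
position: [0.3506, -0.1857, 0.2317]
ee_rot: [0.755, 0.655, 0.0, 0.001]
wrist_force: [1.1, -0.1, 0.3]
grip_width: 0.999
finger_force: 0.0
```

```bash
cat > st.py <<'E'
from h import *
s=status.read_state(); Rm=R.from_quat(s['ee_rot']).as_matrix()
print('t',s['time_s'],'pos mm',np.round(np.array(s['position'])*1000,1),'close-axis',round(np.degrees(np.arctan2(Rm[1,1],Rm[0,1])),1),'tz',np.round(Rm[:,2],3),'q',np.round(s['joint_positions'],2),'F',np.round(s['wrist_force'],1),'tau',np.round(s['tau'],1),'w',round(s['grip_width'],3),'ff',round(s['finger_force'],1))
E
python3 st.py
```

```text
t 3.05 pos mm [ 350.6 -185.7  231.7] close-axis -8.1 tz [ 0.001 -0.001 -1.   ] q [ 0.82 -0.1  -0.41  2.15 -0.04  1.09  0.29] F [ 1.1 -0.1  0.3] tau [  2.5 -18.2   2.  -23.2   0.1   0.2  -0.1] w 0.999 ff 0.0
```

Request:
arm_command([
  {"x": 0.8,"y": 4.1,"z": 0,"rx": 0,"ry": 0,"rz": 0.115,"jaw": -1},
  {"x": 0.8,"y": 4.1,"z": 0,"rx": 0,"ry": 0,"rz": 0.115,"jaw": -1},
  {"x": 0.8,"y": 4.1,"z": 0,"rx": 0,"ry": 0,"rz": 0.115,"jaw": -1},
  {"x": 0.8,"y": 4.1,"z": 0,"rx": 0,"ry": 0,"rz": 0.115,"jaw": -1},
  {"x": 0.8,"y": 4.1,"z": 0,"rx": 0,"ry": 0,"rz": 0.115,"jaw": -1},
  {"x": 0.8,"y": 4.1,"z": 0,"rx": 0,"ry": 0,"rz": 0.115,"jaw": -1},
  {"x": 0.8,"y": 4.1,"z": 0,"rx": 0,"ry": 0,"rz": 0.115,"jaw": -1},
  {"x": 0.8,"y": 4.1,"z": 0,"rx": 0,"ry": 0,"rz": 0.115,"jaw": -1},
  {"x": 0.8,"y": 4.1,"z": 0,"rx": 0,"ry": 0,"rz": 0.115,"jaw": -1},
])

```text
time_s: 3.95
position: [0.4225, 0.1831, 0.2318]
ee_rot: [0.332, 0.943, 0.0, 0.001]
wrist_force: [0.1, 0.1, -0.2]
grip_width: 0.997
finger_force: 0.0
```

```bash
python3 st.py
python3 - <<'E'
from look import *
p=shot('wrist'); save(p,'w1.png'); print(p['Ow'],p['vfov'])
for n in TOP: print(n,rect(p,n))
p=shot('scene'); save(p,'s2.png')
E
```

```text
t 3.95 pos mm [422.5 183.1 231.8] close-axis 51.2 tz [ 0.002 -0.001 -1.   ] q [ 0.37  0.08 -0.88  2.    0.07  1.09  0.34] F [ 0.1  0.1 -0.2] tau [  1.5 -23.4  -1.5 -22.9  -0.5   0.1   0.1] w 0.997 ff 0.0
[0.3693608  0.22664791 0.37370426] 68.87229597380247
yellow_jig [(array([536.2, 342.4]), array([ 82.8, 118.4]), np.float32(135.4), 0.6, 7.4)]
blue_jig []
bright_strip [(array([514.4, 217.2]), array([52.4, 61.1]), np.float32(122.7), 0.73, 8.4)]
dark_strip [(array([439.2, 120.2]), array([ 31.1, 108.1]), np.float32(136.3), 0.74, 4.3)]
drilled_block [(array([509.8, 214.4]), array([43.9, 60.5]), np.float32(121.3), 0.96, 29.1)]
bushing [(array([495.4,  31.2]), array([45.8, 70.2]), np.float32(110.7), 0.58, 61.1)]
square_tube [(array([594.9, 256.2]), array([33.8, 39.9]), np.float32(115.4), 0.69, 28.9)]
```

View pics/w1.png

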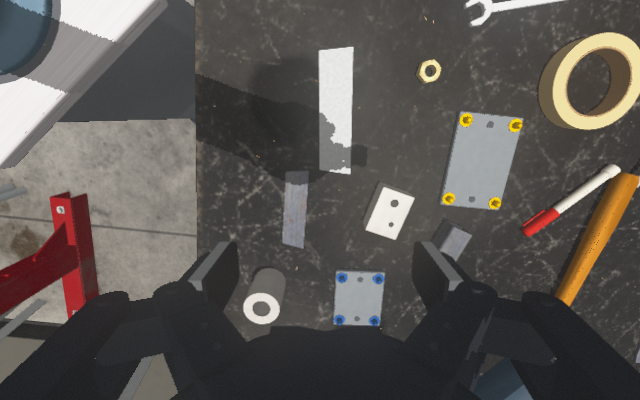

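View pics/s2.png

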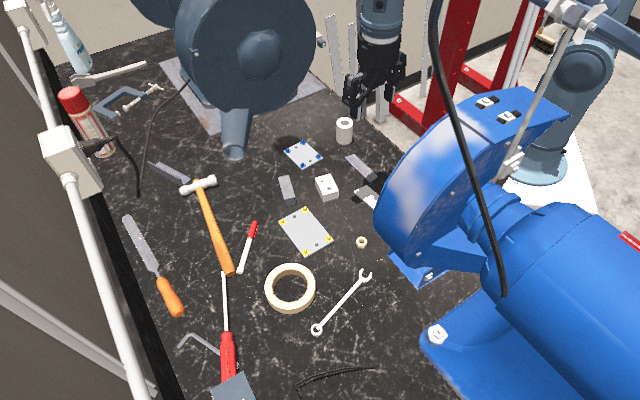

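Run:
```python
from look import *
p=shot('wrist')
im=cv2.imread('pics/w1.png'); 
C=on_z(p,[[319,50],[354,47],[352,174],[321,167]],.006)[:,:2]*1000
print(C.round(1),C.mean(0), [np.linalg.norm(C[i]-C[i-1]).round(1) for i in range(4)],[np.degrees(np.arctan2(*(a-b)[::-1])).round(1) for a,b in((C[0],C[3]),(C[1],C[2]))])
# top camera with arm in place, is strip visible
cv2.imwrite('pics/w1c.png',cv2.resize(im[30:190,280:400],None,fx=4,fy=3.75,interpolation=cv2.INTER_CUBIC))
```

```text
[[309.1 263.7]
 [332.1 296.7]
 [447.6 204.1]
 [415.5 179.1]] [376.08089855 235.91891007] [np.float64(135.9), np.float64(40.3), np.float64(148.1), np.float64(40.6)] [np.float64(141.5), np.float64(141.3)]
```

View pics/w1c.png

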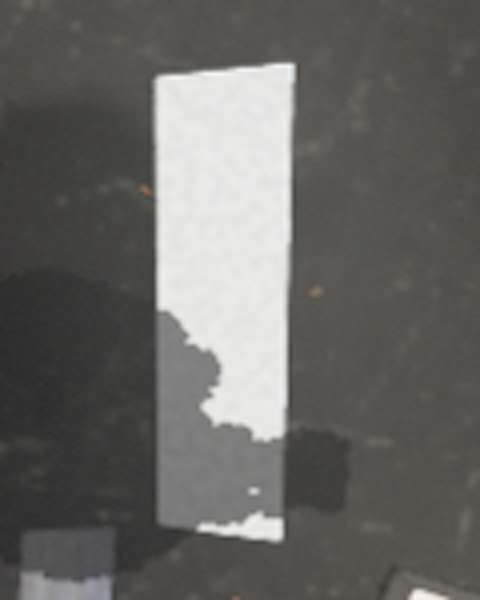

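Request:
arm_command([
  {"x": -2.4,"y": 2.7,"z": 0,"rx": 0,"ry": 0,"rz": 0,"jaw": -0.4},
  {"x": -2.35,"y": 2.7,"z": 0,"rx": 0,"ry": 0,"rz": 0,"jaw": -0.4},
  {"x": 0,"y": 0,"z": -3.6,"rx": 0,"ry": 0,"rz": 0,"jaw": -0.4},
  {"x": 0,"y": 0,"z": -3.6,"rx": 0,"ry": 0,"rz": 0,"jaw": -0.4},
  {"x": 0,"y": 0,"z": -3.6,"rx": 0,"ry": 0,"rz": 0,"jaw": -0.4},
  {"x": 0,"y": 0,"z": 0,"rx": 0,"ry": 0,"rz": 0,"jaw": -0.4},
])

```text
time_s: 5.05
position: [0.3708, 0.2323, 0.1191]
ee_rot: [0.335, 0.942, -0.004, -0.004]
wrist_force: [-0.8, -1.0, -0.5]
grip_width: 0.701
finger_force: 0.0
```

```bash
python3 st.py
python3 - <<'E'
from look import *
p=shot('wrist'); save(p,'w2.png')
for n in ('bright_strip','yellow_jig'): print(n,rect(p,n))
E
```

```text
t 5.05 pos mm [370.8 232.3 119.1] close-axis 50.9 tz [-0.01  -0.004 -1.   ] q [ 0.2   0.25 -0.92  2.14  0.25  0.87  0.02] F [-0.8 -1.  -0.5] tau [ -0.5 -22.3  -4.4 -21.    0.3  -0.5  -0.3] w 0.701 ff 0.0
bright_strip [(array([375.8, 237.4]), array([ 40.8, 147.5]), np.float32(141.2), 0.71, 5.4)]
yellow_jig [(array([535. , 342.6]), array([ 83.7, 120. ]), np.float32(135.6), 0.86, 7.3)]
```

View pics/w2.png

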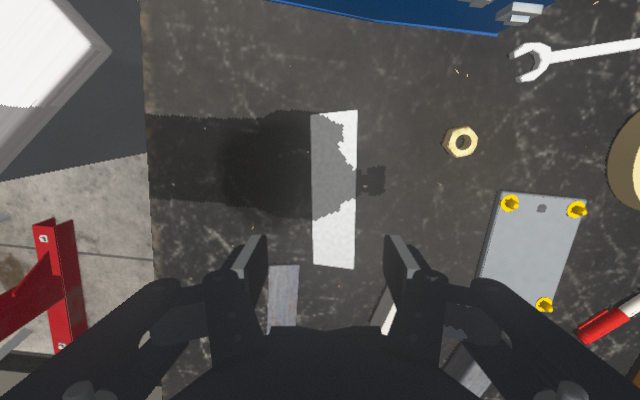

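Request:
arm_command([
  {"x": 0.4,"y": 0.45,"z": -3.5,"rx": 0.004,"ry": -0.01,"rz": 0.005,"jaw": -0.4},
  {"x": 0,"y": 0,"z": -3.5,"rx": 0,"ry": 0,"rz": 0,"jaw": -0.4},
  {"x": 0,"y": 0,"z": -3,"rx": 0,"ry": 0,"rz": 0,"jaw": -0.4},
  {"x": 0,"y": 0,"z": -1,"rx": 0,"ry": 0,"rz": 0,"jaw": -0.4},
  {"x": 0,"y": 0,"z": 0,"rx": 0,"ry": 0,"rz": 0,"jaw": -0.4},
  {"x": 0,"y": 0,"z": 0,"rx": 0,"ry": 0,"rz": 0,"jaw": -0.4},
])

```text
time_s: 5.8
position: [0.3805, 0.2412, 0.0152]
ee_rot: [0.332, 0.943, 0.005, 0.005]
wrist_force: [1.1, -0.3, 0.1]
grip_width: 0.702
finger_force: 0.0
```

```bash
python3 st.py
```

```text
t 5.8 pos mm [380.5 241.2  15.2] close-axis 51.2 tz [ 0.014  0.006 -1.   ] q [ 0.03  0.46 -0.76  2.19  0.53  0.66 -0.21] F [ 1.1 -0.3  0.1] tau [ -0.1 -29.7  -6.1 -14.4   0.    0.    0. ] w 0.702 ff 0.0
```

Request:
arm_command([
  {"x": -0.4,"y": -0.4,"z": -0.6,"rx": -0.004,"ry": 0.01,"rz": 0,"jaw": -0.4},
  {"x": 0,"y": 0,"z": -0.4,"rx": 0,"ry": 0,"rz": 0,"jaw": -0.4},
  {"x": 0,"y": 0,"z": 0,"rx": 0,"ry": 0,"rz": 0,"jaw": -0.4},
  {"x": 0,"y": 0,"z": 0,"rx": 0,"ry": 0,"rz": 0,"jaw": -0.4},
])

```text
time_s: 6.2
position: [0.3747, 0.2361, 0.0034]
ee_rot: [0.332, 0.943, 0.0, 0.0]
wrist_force: [-0.1, -0.1, -0.4]
grip_width: 0.703
finger_force: 0.0
```

```bash
python3 st.py
```

```text
t 6.2 pos mm [374.7 236.1   3.4] close-axis 51.2 tz [ 0.  0. -1.] q [ 0.02  0.48 -0.75  2.2   0.55  0.65 -0.22] F [-0.1 -0.1 -0.4] tau [  0.  -30.8  -6.4 -14.1   0.    0.   -0. ] w 0.703 ff 0.0
```

Request:
arm_command([
  {"x": 0.05,"y": 0.1,"z": -0.2,"rx": 0,"ry": 0,"rz": 0,"jaw": -0.1},
  {"x": 0,"y": 0,"z": -0.1,"rx": 0,"ry": 0,"rz": 0,"jaw": -0.1},
  {"x": 0,"y": 0,"z": -0.1,"rx": 0,"ry": 0,"rz": 0,"jaw": -0.1},
  {"x": 0,"y": 0,"z": 0,"rx": 0,"ry": 0,"rz": 0,"jaw": -0.1},
])

```text
time_s: 6.6
position: [0.375, 0.2371, -0.0009]
ee_rot: [0.332, 0.943, -0.0, -0.0]
wrist_force: [-1.3, -0.4, -0.1]
grip_width: 0.551
finger_force: 0.0
```

```bash
python3 st.py
```

```text
t 6.6 pos mm [375.  237.1  -0.9] close-axis 51.2 tz [-0. -0. -1.] q [ 0.01  0.49 -0.74  2.19  0.56  0.65 -0.23] F [-1.3 -0.4 -0.1] tau [ -0.  -31.1  -6.5 -14.    0.   -0.   -0. ] w 0.551 ff 0.0
```

Request:
arm_command([
  {"x": 0,"y": 0,"z": -0.1,"rx": 0,"ry": 0,"rz": 0,"jaw": -0.1},
  {"x": 0,"y": 0,"z": -0.1,"rx": 0,"ry": 0,"rz": 0,"jaw": -0.1},
  {"x": 0,"y": 0,"z": 0,"rx": 0,"ry": 0,"rz": 0,"jaw": -0.1},
])

```text
time_s: 6.9
position: [0.3752, 0.2372, -0.0024]
ee_rot: [0.332, 0.943, -0.0, 0.0]
wrist_force: [-1.8, -1.3, 5.5]
grip_width: 0.553
finger_force: 2.2
```

```bash
python3 st.py
```

```text
t 6.9 pos mm [375.2 237.2  -2.4] close-axis 51.2 tz [ 0.    -0.001 -1.   ] q [ 0.01  0.5  -0.73  2.19  0.56  0.64 -0.24] F [-1.8 -1.3  5.5] tau [ -0.1 -29.8  -6.1 -13.7   0.1  -0.3  -0. ] w 0.553 ff 2.2
```

Request:
arm_command([
  {"x": 0,"y": 0,"z": 0.2,"rx": 0,"ry": 0,"rz": 0,"jaw": -0.1},
  {"x": 0,"y": 0,"z": 0,"rx": 0,"ry": 0,"rz": 0,"jaw": 0.3},
  {"x": 0,"y": 0,"z": 0,"rx": 0,"ry": 0,"rz": 0,"jaw": 0.6},
  {"x": 0,"y": 0,"z": 0,"rx": 0,"ry": 0,"rz": 0,"jaw": 0.6},
  {"x": 0,"y": 0,"z": 0,"rx": 0,"ry": 0,"rz": 0,"jaw": 0.6},
], squeeze=80)

```text
time_s: 7.4
position: [0.3752, 0.2372, 0.0001]
ee_rot: [0.332, 0.943, -0.0, 0.0]
wrist_force: [-1.7, -0.8, 8.5]
grip_width: 0.432
finger_force: 79.0
```

```bash
python3 st.py
```

```text
t 7.4 pos mm [3.752e+02 2.372e+02 1.000e-01] close-axis 51.2 tz [ 0.    -0.001 -1.   ] q [ 0.01  0.49 -0.74  2.19  0.56  0.65 -0.23] F [-1.7 -0.8  8.5] tau [ -0.1 -28.2  -5.6 -13.5   0.3  -0.8  -0. ] w 0.432 ff 79.0
```

Request:
arm_command([
  {"x": 0,"y": 0,"z": 1,"rx": 0,"ry": 0,"rz": 0,"jaw": 0.6},
  {"x": 0,"y": 0,"z": 3,"rx": 0,"ry": 0,"rz": 0,"jaw": 0.6},
  {"x": 0,"y": 0,"z": 3,"rx": 0,"ry": 0,"rz": 0,"jaw": 0.6},
  {"x": 0,"y": 0,"z": 3,"rx": 0,"ry": 0,"rz": 0,"jaw": 0.6},
  {"x": 0,"y": 0,"z": 0,"rx": 0,"ry": 0,"rz": 0,"jaw": 0.6},
])

```text
time_s: 7.9
position: [0.3777, 0.2389, 0.1026]
ee_rot: [0.332, 0.943, 0.003, 0.003]
wrist_force: [1.4, 0.7, -2.7]
grip_width: 0.433
finger_force: 81.2
```

```bash
python3 st.py;  python3 - <<'E'
from look import *
p=shot('wrist'); save(p,'w3.png')
t=models.trace(p,'bright_strip'); print([ (x['score'],x['bbox']) for x in t])
if t: print(rect(p,'bright_strip',z=.106,dz=.02))
E
```

```text
t 7.9 pos mm [377.7 238.9 102.6] close-axis 51.2 tz [ 0.007  0.003 -1.   ] q [ 0.18  0.29 -0.91  2.15  0.32  0.83 -0.03] F [ 1.4  0.7 -2.7] tau [  0.4 -26.   -5.2 -19.1  -0.2   0.5   0.2] w 0.433 ff 81.2
[(0.87, [280.7, 102.2, 370.5, 329.6])]
[(array([368.3, 247.1]), array([ 39.8, 122.7]), np.float32(141.2), 0.87, 107.7)]
```

View pics/w3.png

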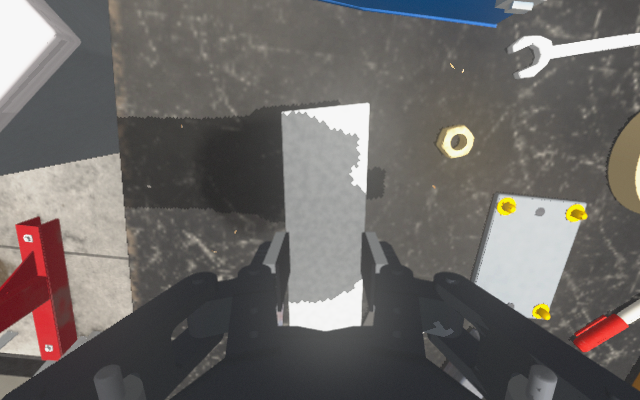

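Request:
arm_command([
  {"x": 3.2,"y": 2.1,"z": 0,"rx": 0,"ry": 0,"rz": -0.02,"jaw": 0.6},
  {"x": 3.2,"y": 2.1,"z": 0,"rx": 0,"ry": 0,"rz": -0.02,"jaw": 0.6},
  {"x": 3.2,"y": 2.1,"z": 0,"rx": 0,"ry": 0,"rz": -0.02,"jaw": 0.6},
  {"x": 3.2,"y": 2.1,"z": 0,"rx": 0,"ry": 0,"rz": -0.02,"jaw": 0.6},
  {"x": 3.2,"y": 2.1,"z": -2,"rx": 0,"ry": 0,"rz": -0.018,"jaw": 0.6},
  {"x": 0,"y": 0,"z": -2,"rx": 0,"ry": 0,"rz": 0,"jaw": 0.6},
  {"x": 0,"y": 0,"z": 0,"rx": 0,"ry": 0,"rz": 0,"jaw": 0.6},
  {"x": 0,"y": 0,"z": 0,"rx": 0,"ry": 0,"rz": 0,"jaw": 0.6},
])

```text
time_s: 8.85
position: [0.5321, 0.3404, 0.0563]
ee_rot: [0.377, 0.926, -0.003, -0.002]
wrist_force: [-0.2, -0.0, -2.0]
grip_width: 0.434
finger_force: 81.4
```

```bash
python3 st.py;  python3 - <<'E'
from look import *
p=shot('wrist'); save(p,'w4.png')
for k in 'yellow_jig','drilled_block','square_tube': print(k,rect(p,k))
print(rect(p,'bright_strip',z=.066,dz=.02))
E
```

```text
t 8.85 pos mm [532.1 340.4  56.3] close-axis 45.7 tz [-0.006 -0.004 -1.   ] q [-0.09  0.67 -0.72  1.73  0.53  0.95 -0.22] F [-0.2 -0.  -2. ] tau [  0.  -45.3 -10.5 -20.    0.    0.   -0. ] w 0.434 ff 81.4
yellow_jig [(array([522.3, 359.5]), array([74.7, 78.3]), np.float32(45.5), 0.77, 7.4)]
drilled_block [(array([506.9, 219. ]), array([25.9, 77.2]), np.float32(138.8), 0.9, 29.2)]
square_tube []
[(array([521.7, 351.3]), array([ 38.1, 117. ]), np.float32(135.6), 0.83, 61.4)]
```

View pics/w4.png

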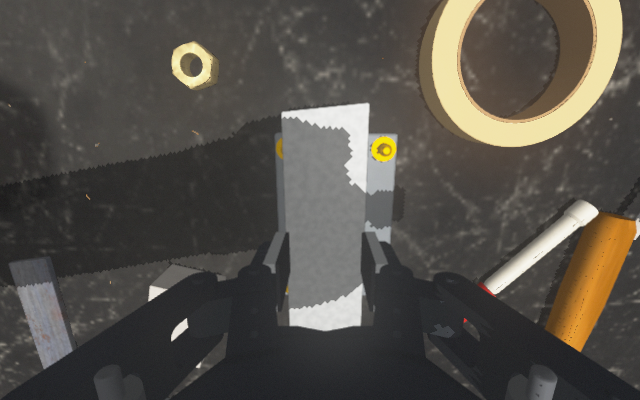

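Request:
arm_command([
  {"x": 0,"y": 0,"z": -1.8,"rx": 0,"ry": 0,"rz": 0,"jaw": 0.6},
  {"x": 0,"y": 0,"z": -1,"rx": 0,"ry": 0,"rz": 0,"jaw": 0.6},
  {"x": 0,"y": 0,"z": 0,"rx": 0,"ry": 0,"rz": 0,"jaw": 0.6},
  {"x": 0,"y": 0,"z": 0,"rx": 0,"ry": 0,"rz": 0,"jaw": 0.6},
  {"x": 0,"y": 0,"z": 0,"rx": 0,"ry": 0,"rz": 0,"jaw": 0.6},
])

```text
time_s: 9.6
position: [0.5353, 0.3425, 0.0314]
ee_rot: [0.378, 0.926, 0.0, -0.0]
wrist_force: [0.5, 0.5, -2.6]
grip_width: 0.434
finger_force: 81.4
```

```bash
python3 st.py
```

```text
t 9.6 pos mm [535.3 342.5  31.4] close-axis 45.6 tz [ 0.     0.001 -1.   ] q [-0.1   0.71 -0.7   1.73  0.56  0.91 -0.24] F [ 0.5  0.5 -2.6] tau [  0.1 -46.9 -10.9 -19.    0.    0.   -0. ] w 0.434 ff 81.4
```

Request:
arm_command([
  {"x": 0.1,"y": 0.05,"z": -0.8,"rx": 0,"ry": 0,"rz": 0,"jaw": 0.6},
  {"x": 0,"y": 0,"z": -0.6,"rx": 0,"ry": 0,"rz": 0,"jaw": 0.6},
  {"x": 0,"y": 0,"z": -0.5,"rx": 0,"ry": 0,"rz": 0,"jaw": 0.6},
  {"x": 0,"y": 0,"z": -0.2,"rx": 0,"ry": 0,"rz": 0,"jaw": 0.6},
  {"x": 0,"y": 0,"z": 0,"rx": 0,"ry": 0,"rz": 0,"jaw": 0.6},
  {"x": 0,"y": 0,"z": 0,"rx": 0,"ry": 0,"rz": 0,"jaw": 0.6},
])

```text
time_s: 10.2
position: [0.5361, 0.3428, 0.0103]
ee_rot: [0.378, 0.926, 0.0, -0.0]
wrist_force: [-0.6, -0.4, -2.9]
grip_width: 0.439
finger_force: 81.4
```

```bash
python3 st.py
```

```text
t 10.2 pos mm [536.1 342.8  10.3] close-axis 45.6 tz [-0.  0. -1.] q [-0.12  0.74 -0.68  1.73  0.58  0.88 -0.25] F [-0.6 -0.4 -2.9] tau [  0.  -47.8 -11.1 -18.4   0.    0.   -0. ] w 0.439 ff 81.4
```

Request:
arm_command([
  {"x": 0,"y": 0,"z": -0.1,"rx": 0,"ry": 0,"rz": 0,"jaw": 0.6},
  {"x": 0,"y": 0,"z": -0.1,"rx": 0,"ry": 0,"rz": 0,"jaw": 0.6},
  {"x": 0,"y": 0,"z": 0,"rx": 0,"ry": 0,"rz": 0,"jaw": 0.6},
  {"x": 0,"y": 0,"z": 0,"rx": 0,"ry": 0,"rz": 0,"jaw": 0.6},
])

```text
time_s: 10.6
position: [0.5362, 0.3427, 0.0084]
ee_rot: [0.378, 0.926, 0.0, 0.0]
wrist_force: [0.8, -0.9, -3.2]
grip_width: 0.434
finger_force: 81.5
```

```bash
python3 st.py
```

```text
t 10.6 pos mm [536.2 342.7   8.4] close-axis 45.6 tz [ 0.  0. -1.] q [-0.12  0.74 -0.68  1.73  0.58  0.88 -0.26] F [ 0.8 -0.9 -3.2] tau [  0.  -48.1 -11.1 -18.5   0.    0.   -0. ] w 0.434 ff 81.5
```

Nearly down; one more millimetre, open, rise and look.

Request:
arm_command([
  {"x": 0,"y": 0,"z": -0.1,"rx": 0,"ry": 0,"rz": 0,"jaw": 0.6},
  {"x": 0,"y": 0,"z": 0,"rx": 0,"ry": 0,"rz": 0,"jaw": 0.6},
  {"x": 0,"y": 0,"z": 0,"rx": 0,"ry": 0,"rz": 0,"jaw": -0.3},
  {"x": 0,"y": 0,"z": 0,"rx": 0,"ry": 0,"rz": 0,"jaw": -0.3},
  {"x": 0,"y": 0,"z": 0.5,"rx": 0,"ry": 0,"rz": 0,"jaw": -0.3},
  {"x": 0,"y": 0,"z": 4,"rx": 0,"ry": 0,"rz": 0,"jaw": -0.3},
  {"x": 0,"y": 0,"z": 4,"rx": 0,"ry": 0,"rz": 0,"jaw": -0.4},
  {"x": -0.8,"y": -3.5,"z": 2,"rx": 0,"ry": 0,"rz": -0.08,"jaw": -0.4},
  {"x": -0.8,"y": -3.5,"z": 0,"rx": 0,"ry": 0,"rz": -0.08,"jaw": -0.4},
])

```text
time_s: 11.5
position: [0.5225, 0.2763, 0.1173]
ee_rot: [0.45, 0.893, 0.005, 0.002]
wrist_force: [0.2, -0.4, -0.8]
grip_width: 0.703
finger_force: 0.0
```

```bash
python3 st.py;  python3 - <<'E'
from look import *
p=shot('wrist')
for k in 'yellow_jig','drilled_block','square_tube': print(k,rect(p,k))
print(rect(p,'bright_strip',z=.014))
p=shot('top');print(rect(p,'bright_strip',z=.014), rect(p,'yellow_jig'))
E
```

```text
t 11.5 pos mm [522.5 276.3 117.3] close-axis 36.5 tz [ 0.008  0.006 -1.   ] q [ 0.05  0.51 -0.76  1.81  0.42  0.97 -0.24] F [ 0.2 -0.4 -0.8] tau [ -3.7 -37.7  -9.7 -21.5   0.    0.3   0.2] w 0.703 ff 0.0
yellow_jig [(array([537.7, 343.3]), array([ 79.6, 118.1]), np.float32(135.7), 0.8, 7.5)]
drilled_block [(array([510.8, 220.2]), array([41.7, 69.3]), np.float32(122.5), 0.58, 29.3)]
square_tube [(array([602.7, 245.5]), array([30.5, 84.3]), np.float32(117.7), 0.77, 29.1)]
[(array([536.1, 342.3]), array([ 40.6, 147.7]), np.float32(135.5), 0.57, 13.4)]
[(array([515.5, 363.4]), array([42.9, 88.2]), np.float32(138.1), 0.67, 13.3)] [(array([520.4, 358.9]), array([71.8, 78.8]), np.float32(44.3), 0.7, 7.3)]
```

Request:
arm_command([
  {"x": -0.5,"y": -2.9,"z": 0,"rx": 0,"ry": 0,"rz": -0.05,"jaw": -0.3},
  {"x": -0.5,"y": -2.9,"z": 0,"rx": 0,"ry": 0,"rz": -0.04,"jaw": -0.3},
  {"x": 0,"y": 0,"z": 0,"rx": 0,"ry": 0,"rz": 0,"jaw": -0.3},
  {"x": 0,"y": 0,"z": 0,"rx": 0,"ry": 0,"rz": 0,"jaw": -0.3},
  {"x": 0,"y": 0,"z": 0,"rx": 0,"ry": 0,"rz": 0,"jaw": -0.3},
])

```text
time_s: 12.4
position: [0.5102, 0.2168, 0.1126]
ee_rot: [0.489, 0.872, 0.001, -0.0]
wrist_force: [-0.2, -0.4, 0.5]
grip_width: 0.653
finger_force: 0.0
```

```bash
python3 st.py;  python3 - <<'E'
from look import *
p=shot('wrist'); save(p,'w5.png')
for k in 'yellow_jig','drilled_block','square_tube': print(k,rect(p,k,dz=.004))
print(rect(p,'bright_strip',z=.014,dz=.004))
p=shot('scene')
for k in 'yellow_jig','drilled_block','square_tube','dark_strip','blue_jig': print(k,rect(p,k,dz=.004))
print(rect(p,'bright_strip',z=.014,dz=.004))
E
```

```text
t 12.4 pos mm [510.2 216.8 112.6] close-axis 31.4 tz [ 0.     0.002 -1.   ] q [ 0.15  0.45 -0.75  1.9   0.38  0.93 -0.23] F [-0.2 -0.4  0.5] tau [  0.6 -35.6  -6.7 -20.2   0.    0.   -0. ] w 0.653 ff 0.0
yellow_jig [(array([537.5, 342.7]), array([ 80.7, 119.2]), np.float32(135.4), 0.74, 7.5)]
drilled_block [(array([511.8, 216.7]), array([41.6, 61.5]), np.float32(121.4), 0.68, 29.3)]
square_tube [(array([603.4, 240.6]), array([34. , 74.5]), np.float32(116.4), 0.63, 29.2)]
[]
yellow_jig [(array([537.5, 343.1]), array([ 80.6, 122. ]), np.float32(135.6), 0.73, 8.8)]
drilled_block [(array([512.1, 214.5]), array([43.2, 64.1]), np.float32(120.9), 0.56, 31.0)]
square_tube [(array([607.2, 240.7]), array([31.2, 78.1]), np.float32(118.1), 0.73, 30.7)]
dark_strip [(array([438.3, 117.2]), array([ 30.8, 107.3]), np.float32(135.2), 0.87, 5.9)]
blue_jig [(array([599.4, 102. ]), array([70.1, 92.7]), np.float32(138.5), 0.63, 9.0)]
[(array([536.4, 341.9]), array([ 43.5, 150.2]), np.float32(134.6), 0.97, 14.9)]
```

View pics/w5.png

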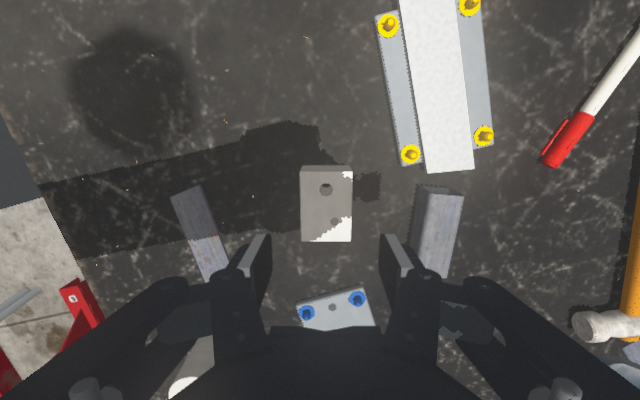

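Request:
arm_command([
  {"x": 0.1,"y": -0.1,"z": -3.5,"rx": 0,"ry": 0,"rz": 0,"jaw": -0.3},
  {"x": 0,"y": 0,"z": -3.5,"rx": 0,"ry": 0,"rz": 0,"jaw": -0.3},
  {"x": 0,"y": 0,"z": -2.5,"rx": 0,"ry": 0,"rz": 0,"jaw": -0.3},
  {"x": 0,"y": 0,"z": -1.3,"rx": 0,"ry": 0,"rz": 0,"jaw": -0.3},
  {"x": 0,"y": 0,"z": 0,"rx": 0,"ry": 0,"rz": 0,"jaw": -0.3},
  {"x": 0,"y": 0,"z": 0,"rx": 0,"ry": 0,"rz": 0,"jaw": -0.3},
  {"x": 0,"y": 0,"z": 0,"rx": 0,"ry": 0,"rz": 0,"jaw": -0.3},
])

```text
time_s: 13.7
position: [0.5126, 0.2145, 0.0059]
ee_rot: [0.49, 0.872, 0.001, 0.001]
wrist_force: [0.5, 0.4, -0.6]
grip_width: 0.648
finger_force: 0.0
```

```bash
python3 st.py
```

```text
t 13.7 pos mm [512.6 214.5   5.9] close-axis 31.3 tz [ 0.003  0.001 -1.   ] q [ 0.06  0.61 -0.64  1.94  0.52  0.76 -0.34] F [ 0.5  0.4 -0.6] tau [ -0.  -39.6  -7.9 -16.    0.    0.    0. ] w 0.648 ff 0.0
```

Request:
arm_command([
  {"x": -0.1,"y": 0.1,"z": -0.1,"rx": 0,"ry": 0,"rz": 0,"jaw": 0},
  {"x": 0,"y": 0,"z": 0,"rx": 0,"ry": 0,"rz": 0,"jaw": 0.3},
  {"x": 0,"y": 0,"z": 0,"rx": 0,"ry": 0,"rz": 0,"jaw": 0.6},
  {"x": 0,"y": 0,"z": 0,"rx": 0,"ry": 0,"rz": 0,"jaw": 0.6},
])

```text
time_s: 14.1
position: [0.5118, 0.2155, 0.0051]
ee_rot: [0.49, 0.872, 0.001, 0.001]
wrist_force: [-0.1, -0.6, 5.8]
grip_width: 0.476
finger_force: 81.7
```

```bash
python3 st.py
```

```text
t 14.1 pos mm [511.8 215.5   5.1] close-axis 31.3 tz [ 0.003  0.001 -1.   ] q [ 0.06  0.61 -0.64  1.94  0.52  0.76 -0.34] F [-0.1 -0.6  5.8] tau [ -0.2 -37.1  -7.3 -14.7  -0.   -0.2  -0. ] w 0.476 ff 81.7
```

Request:
arm_command([
  {"x": 0,"y": 0,"z": 2,"rx": 0,"ry": 0,"rz": 0,"jaw": 0.6},
  {"x": 0,"y": 0,"z": 4,"rx": 0,"ry": 0,"rz": 0,"jaw": 0.6},
  {"x": 0.62,"y": 3.18,"z": 1,"rx": 0,"ry": 0,"rz": 0.06,"jaw": 0.6},
  {"x": 0.62,"y": 3.18,"z": 0,"rx": 0,"ry": 0,"rz": 0.06,"jaw": 0.6},
  {"x": 0.62,"y": 3.18,"z": 0,"rx": 0,"ry": 0,"rz": 0.06,"jaw": 0.6},
  {"x": 0.62,"y": 3.18,"z": -1,"rx": 0,"ry": 0,"rz": 0.07,"jaw": 0.6},
  {"x": 0,"y": 0,"z": -2,"rx": 0,"ry": 0,"rz": 0,"jaw": 0.6},
  {"x": 0,"y": 0,"z": 0,"rx": 0,"ry": 0,"rz": 0,"jaw": 0.6},
  {"x": 0,"y": 0,"z": 0,"rx": 0,"ry": 0,"rz": 0,"jaw": 0.6},
  {"x": 0,"y": 0,"z": 0,"rx": 0,"ry": 0,"rz": 0,"jaw": 0.6},
])

```text
time_s: 15.1
position: [0.5352, 0.3403, 0.043]
ee_rot: [0.378, 0.926, -0.001, 0.0]
wrist_force: [-0.5, 0.0, -4.7]
grip_width: 0.479
finger_force: 82.8
```

```bash
python3 st.py
python3 - <<'E'
from look import *
p=shot('wrist'); t=models.trace(p,'drilled_block')
P=cloud(p,t[0]['pixels']); z=np.percentile(P[:,2],60); print('block top z',z,rect(p,'drilled_block',z=z,dz=.006))
E
```

```text
t 15.1 pos mm [535.2 340.3  43. ] close-axis 45.5 tz [-0.    -0.001 -1.   ] q [-0.09  0.69 -0.71  1.73  0.55  0.93 -0.24] F [-0.5  0.  -4.7] tau [ -0.3 -47.5 -11.6 -20.   -0.    0.1   0. ] w 0.479 ff 82.8
block top z 0.06718794964742074 [(array([533.6, 342.4]), array([41.2, 66.4]), np.float32(135.4), 0.85, 67.1)]
```

Request:
arm_command([
  {"x": 0.1,"y": 0.1,"z": -0.8,"rx": 0,"ry": 0,"rz": 0,"jaw": 0.6},
  {"x": 0,"y": 0,"z": -0.6,"rx": 0,"ry": 0,"rz": 0,"jaw": 0.6},
  {"x": 0,"y": 0,"z": -0.5,"rx": 0,"ry": 0,"rz": 0,"jaw": 0.6},
  {"x": 0,"y": 0,"z": -0.2,"rx": 0,"ry": 0,"rz": 0,"jaw": 0.6},
  {"x": 0,"y": 0,"z": 0,"rx": 0,"ry": 0,"rz": 0,"jaw": 0.6},
  {"x": 0,"y": 0,"z": 0,"rx": 0,"ry": 0,"rz": 0,"jaw": 0.6},
])

```text
time_s: 15.85
position: [0.5359, 0.343, 0.0222]
ee_rot: [0.378, 0.926, 0.0, -0.0]
wrist_force: [-0.7, 0.2, -5.5]
grip_width: 0.475
finger_force: 83.1
```

```bash
python3 st.py
```

```text
t 15.85 pos mm [535.9 343.   22.2] close-axis 45.6 tz [-0.  0. -1.] q [-0.11  0.72 -0.7   1.73  0.57  0.9  -0.25] F [-0.7  0.2 -5.5] tau [  0.  -48.8 -11.6 -19.6   0.    0.   -0. ] w 0.475 ff 83.1
```

Request:
arm_command([
  {"x": 0.07,"y": -0.03,"z": -0.1,"rx": 0,"ry": 0,"rz": 0,"jaw": 0.6},
  {"x": 0,"y": 0,"z": -0.1,"rx": 0,"ry": 0,"rz": 0,"jaw": 0.6},
  {"x": 0,"y": 0,"z": -0.1,"rx": 0,"ry": 0,"rz": 0,"jaw": 0.6},
  {"x": 0,"y": 0,"z": 0,"rx": 0,"ry": 0,"rz": 0,"jaw": 0.6},
  {"x": 0,"y": 0,"z": 0,"rx": 0,"ry": 0,"rz": 0,"jaw": 0.6},
])

```text
time_s: 16.35
position: [0.5367, 0.3426, 0.0193]
ee_rot: [0.378, 0.926, 0.0, 0.0]
wrist_force: [-0.1, -0.2, -4.1]
grip_width: 0.474
finger_force: 82.9
```

```bash
python3 st.py
```

```text
t 16.35 pos mm [536.7 342.6  19.3] close-axis 45.6 tz [ 0.  0. -1.] q [-0.11  0.73 -0.69  1.73  0.58  0.9  -0.25] F [-0.1 -0.2 -4.1] tau [ -0.  -49.1 -11.7 -19.5  -0.    0.   -0. ] w 0.474 ff 82.9
```

Request:
arm_command([
  {"x": 0,"y": 0,"z": -0.05,"rx": 0,"ry": 0,"rz": 0,"jaw": 0.6},
  {"x": 0,"y": 0,"z": 0,"rx": 0,"ry": 0,"rz": 0,"jaw": 0.4},
  {"x": 0,"y": 0,"z": 0,"rx": 0,"ry": 0,"rz": 0,"jaw": -0.3},
  {"x": 0,"y": 0,"z": 0,"rx": 0,"ry": 0,"rz": 0,"jaw": -0.3},
  {"x": 0,"y": 0,"z": 0.5,"rx": 0,"ry": 0,"rz": 0,"jaw": -0.3},
  {"x": 0,"y": 0,"z": 4,"rx": 0,"ry": 0,"rz": 0,"jaw": -0.3},
  {"x": 0,"y": 0,"z": 4,"rx": 0,"ry": 0,"rz": 0,"jaw": -0.5},
  {"x": -0.3,"y": -3.0,"z": 3,"rx": 0,"ry": 0,"rz": 0,"jaw": -0.6},
  {"x": -0.4,"y": -4.3,"z": 1,"rx": 0,"ry": 0,"rz": 0,"jaw": -0.6},
])

```text
time_s: 17.25
position: [0.5313, 0.2753, 0.1497]
ee_rot: [0.375, 0.927, 0.005, 0.002]
wrist_force: [1.3, -0.7, 0.6]
grip_width: 0.8
finger_force: 0.0
```

```bash
python3 st.py
python3 - <<'E'
from look import *
p=shot('wrist'); save(p,'w6.png')
print(rect(p,'drilled_block',z=.044,dz=.004),rect(p,'bright_strip',z=.014,dz=.004),rect(p,'yellow_jig',dz=.004))
E
```

```text
t 17.25 pos mm [531.3 275.3 149.7] close-axis 46.0 tz [ 0.009  0.008 -1.   ] q [ 0.1   0.5  -0.82  1.77  0.41  1.04 -0.06] F [ 1.3 -0.7  0.6] tau [ -5.6 -35.7  -9.5 -21.4   0.    0.2  -0.5] w 0.8 ff 0.0
[(array([536.8, 341.5]), array([42.1, 57.9]), np.float32(135.9), 0.84, 43.4)] [(array([536. , 342.4]), array([ 40.1, 146. ]), np.float32(135.5), 0.95, 13.4)] [(array([537.4, 343.3]), array([ 79.5, 117.6]), np.float32(135.4), 0.85, 7.5)]
```

View pics/w6.png

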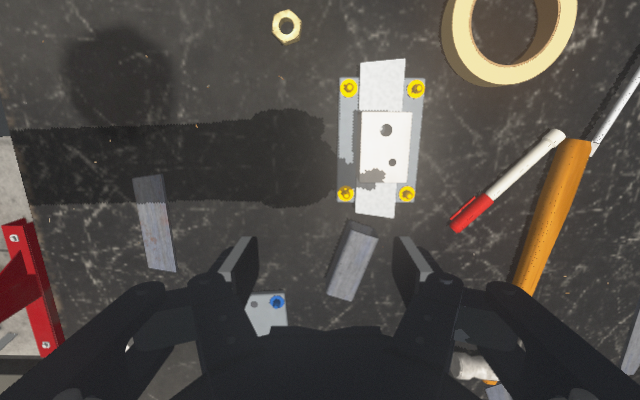

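Request:
arm_command([
  {"x": -0.5,"y": -4.1,"z": 0,"rx": 0,"ry": 0,"rz": -0.02,"jaw": -0.6},
  {"x": -0.5,"y": -4.1,"z": 0,"rx": 0,"ry": 0,"rz": -0.02,"jaw": -0.6},
  {"x": -0.5,"y": -4.1,"z": 0,"rx": 0,"ry": 0,"rz": -0.02,"jaw": -0.6},
  {"x": -0.5,"y": -4.1,"z": 0,"rx": 0,"ry": 0,"rz": -0.02,"jaw": -0.6},
  {"x": -0.5,"y": -4.1,"z": 0,"rx": 0,"ry": 0,"rz": -0.02,"jaw": -0.6},
  {"x": -0.5,"y": -4.1,"z": 0,"rx": 0,"ry": 0,"rz": 0,"jaw": -0.6},
  {"x": 0,"y": 0,"z": 0,"rx": 0,"ry": 0,"rz": 0,"jaw": -0.6},
  {"x": 0,"y": 0,"z": 0,"rx": 0,"ry": 0,"rz": 0,"jaw": -0.6},
  {"x": 0,"y": 0,"z": 0,"rx": 0,"ry": 0,"rz": 0,"jaw": -0.6},
])

```text
time_s: 18.35
position: [0.5, 0.0263, 0.144]
ee_rot: [0.422, 0.907, 0.001, -0.0]
wrist_force: [-0.3, 0.8, -0.3]
grip_width: 0.798
finger_force: 0.0
```

```bash
python3 st.py
python3 - <<'E'
from look import *
p=shot('wrist'); save(p,'w7.png')
print(rect(p,'bushing',dz=.004),rect(p,'dark_strip',dz=.004),rect(p,'blue_jig',dz=.004))
p=shot('top'); print(rect(p,'bushing',dz=.004))
E
```

```text
t 18.35 pos mm [500.   26.3 144. ] close-axis 40.1 tz [ 0.001  0.002 -1.   ] q [ 0.58  0.3  -0.8   2.    0.27  0.94  0.34] F [-0.3  0.8 -0.3] tau [  0.8 -28.9  -4.4 -21.2   0.1   0.   -0. ] w 0.798 ff 0.0
[(array([499.8,  19.6]), array([44.2, 45. ]), np.float32(98.6), 0.87, 61.3)] [(array([439.6, 117.9]), array([ 29.1, 107.6]), np.float32(136.2), 0.56, 4.5)] [(array([598.4, 102.2]), array([70.6, 88.7]), np.float32(139.0), 0.58, 7.4)]
[(array([499.1,  18.7]), array([44.2, 44.5]), np.float32(88.6), 0.9, 61.1)]
```

View pics/w7.png

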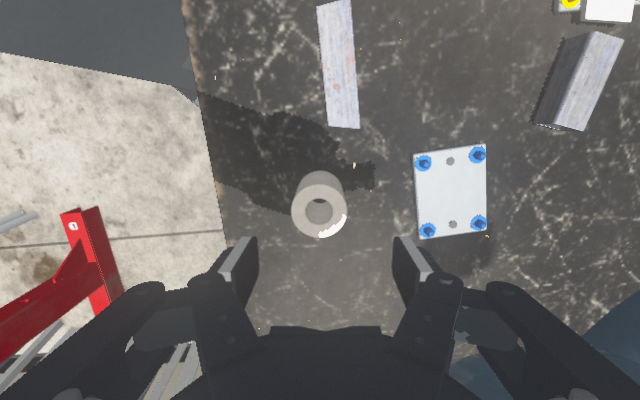

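Request:
arm_command([
  {"x": 0,"y": -0.6,"z": 0,"rx": 0,"ry": 0,"rz": 0,"jaw": -0.6},
  {"x": 0,"y": 0,"z": -3,"rx": 0,"ry": 0,"rz": 0,"jaw": -0.6},
  {"x": 0,"y": 0,"z": -2,"rx": 0,"ry": 0,"rz": 0,"jaw": -0.6},
  {"x": 0,"y": 0,"z": -1,"rx": 0,"ry": 0,"rz": 0,"jaw": -0.6},
  {"x": 0,"y": 0,"z": 0,"rx": 0,"ry": 0,"rz": 0,"jaw": -0.6},
  {"x": 0,"y": 0,"z": 0,"rx": 0,"ry": 0,"rz": 0,"jaw": -0.6},
])

```text
time_s: 19.25
position: [0.5002, 0.0176, 0.0842]
ee_rot: [0.424, 0.906, 0.0, 0.0]
wrist_force: [0.7, 0.3, -0.7]
grip_width: 0.798
finger_force: 0.0
```

```bash
python3 st.py
```

```text
t 19.25 pos mm [500.2  17.6  84.2] close-axis 39.9 tz [ 0.001  0.    -1.   ] q [ 0.53  0.4  -0.74  2.04  0.36  0.83  0.28] F [ 0.7  0.3 -0.7] tau [  0.  -31.2  -5.7 -18.4   0.    0.   -0. ] w 0.798 ff 0.0
```

Request:
arm_command([
  {"x": -0.05,"y": 0.15,"z": -2,"rx": 0,"ry": 0,"rz": 0,"jaw": -0.6},
  {"x": 0,"y": 0,"z": -2,"rx": 0,"ry": 0,"rz": 0,"jaw": -0.6},
  {"x": 0,"y": 0,"z": -2,"rx": 0,"ry": 0,"rz": 0,"jaw": -0.6},
  {"x": 0,"y": 0,"z": 0,"rx": 0,"ry": 0,"rz": 0,"jaw": -0.6},
  {"x": 0,"y": 0,"z": 0,"rx": 0,"ry": 0,"rz": 0,"jaw": -0.3},
  {"x": 0,"y": 0,"z": 0,"rx": 0,"ry": 0,"rz": 0,"jaw": 0},
  {"x": 0,"y": 0,"z": 0,"rx": 0,"ry": 0,"rz": 0,"jaw": 0.3},
  {"x": 0,"y": 0,"z": 0,"rx": 0,"ry": 0,"rz": 0,"jaw": 0.5},
  {"x": 0,"y": 0,"z": 0,"rx": 0,"ry": 0,"rz": 0,"jaw": 0.5},
], squeeze=70)

```text
time_s: 20.15
position: [0.5003, 0.0189, 0.0256]
ee_rot: [0.424, 0.906, -0.0, 0.001]
wrist_force: [-1.5, -0.6, 7.0]
grip_width: 0.512
finger_force: 71.1
```

```bash
python3 st.py
```

```text
t 20.15 pos mm [500.3  18.9  25.6] close-axis 39.9 tz [ 0.002 -0.001 -1.   ] q [ 0.47  0.5  -0.68  2.06  0.47  0.73  0.19] F [-1.5 -0.6  7. ] tau [ -0.3 -32.5  -6.3 -15.9   0.1  -0.7   0. ] w 0.512 ff 71.1
```

Request:
arm_command([
  {"x": 0,"y": 0,"z": 2,"rx": 0,"ry": 0,"rz": 0,"jaw": 0.5},
  {"x": 0,"y": 0,"z": 4,"rx": 0,"ry": 0,"rz": 0,"jaw": 0.5},
  {"x": 0,"y": 0,"z": 4,"rx": 0,"ry": 0,"rz": 0,"jaw": 0.5},
  {"x": 0.5,"y": 4,"z": 0,"rx": 0,"ry": 0,"rz": 0.02,"jaw": 0.5},
  {"x": 0.5,"y": 4,"z": 0,"rx": 0,"ry": 0,"rz": 0.02,"jaw": 0.5},
  {"x": 0.5,"y": 4,"z": 0,"rx": 0,"ry": 0,"rz": 0.02,"jaw": 0.5},
  {"x": 0.5,"y": 4,"z": 0,"rx": 0,"ry": 0,"rz": 0.02,"jaw": 0.5},
  {"x": 0.5,"y": 4,"z": 0,"rx": 0,"ry": 0,"rz": 0.02,"jaw": 0.5},
  {"x": 0.5,"y": 4,"z": 0,"rx": 0,"ry": 0,"rz": 0,"jaw": 0.5},
  {"x": 0.5,"y": 4,"z": 0,"rx": 0,"ry": 0,"rz": 0,"jaw": 0.5},
])

```text
time_s: 21.15
position: [0.5327, 0.2989, 0.1219]
ee_rot: [0.378, 0.926, -0.002, -0.001]
wrist_force: [1.9, -0.6, -7.9]
grip_width: 0.51
finger_force: 74.7
```

Request:
arm_command([
  {"x": 0.1,"y": 3,"z": 0,"rx": 0,"ry": 0,"rz": 0,"jaw": 0.5},
  {"x": 0,"y": 1.3,"z": 0,"rx": 0,"ry": 0,"rz": 0,"jaw": 0.5},
  {"x": 0,"y": 0,"z": 0,"rx": 0,"ry": 0,"rz": 0,"jaw": 0.5},
  {"x": 0,"y": 0,"z": 0,"rx": 0,"ry": 0,"rz": 0,"jaw": 0.5},
  {"x": 0,"y": 0,"z": 0,"rx": 0,"ry": 0,"rz": 0,"jaw": 0.5},
  {"x": 0,"y": 0,"z": 0,"rx": 0,"ry": 0,"rz": 0,"jaw": 0.5},
])

```text
time_s: 21.75
position: [0.5359, 0.3391, 0.1231]
ee_rot: [0.379, 0.925, -0.001, 0.0]
wrist_force: [-0.2, -0.4, -8.8]
grip_width: 0.511
finger_force: 74.6
```

```bash
python3 st.py
python3 - <<'E'
from look import *
z=status.read_state()['position'][2]-.0256+.062
p=shot('wrist'); print(z,rect(p,'bushing',z=z,dz=.008), rect(p,'drilled_block',z=.044,dz=.005),rect(p,'yellow_jig'))
E
```

```text
t 21.75 pos mm [535.9 339.1 123.1] close-axis 45.4 tz [-0.    -0.002 -1.   ] q [-0.04  0.6  -0.78  1.69  0.48  1.05 -0.18] F [-0.2 -0.4 -8.8] tau [ -0.3 -47.1 -11.9 -24.1   0.    0.    0. ] w 0.511 ff 74.6
0.15951543297627988 [(array([530.9, 345.8]), array([43.4, 58.3]), np.float32(131.1), 0.79, 158.5)] [(array([527.5, 352.6]), array([32.8, 41.2]), np.float32(44.8), 0.57, 43.3)] []
```

Request:
arm_command([
  {"x": 0.05,"y": 0.15,"z": -2,"rx": 0,"ry": 0,"rz": 0,"jaw": 0.5},
  {"x": 0,"y": 0,"z": -1.5,"rx": 0,"ry": 0,"rz": 0,"jaw": 0.5},
  {"x": 0,"y": 0,"z": -1,"rx": 0,"ry": 0,"rz": 0,"jaw": 0.5},
  {"x": 0,"y": 0,"z": -0.3,"rx": 0,"ry": 0,"rz": 0,"jaw": 0.5},
  {"x": 0,"y": 0,"z": 0,"rx": 0,"ry": 0,"rz": 0,"jaw": 0.5},
  {"x": 0,"y": 0,"z": 0,"rx": 0,"ry": 0,"rz": 0,"jaw": 0.5},
  {"x": 0,"y": 0,"z": 0,"rx": 0,"ry": 0,"rz": 0,"jaw": 0.5},
])

```text
time_s: 22.65
position: [0.5363, 0.3443, 0.0767]
ee_rot: [0.378, 0.926, 0.001, 0.0]
wrist_force: [0.9, 0.5, -8.2]
grip_width: 0.511
finger_force: 74.6
```

```bash
python3 st.py
```

```text
t 22.65 pos mm [536.3 344.3  76.7] close-axis 45.6 tz [ 0.001  0.001 -1.   ] q [-0.07  0.66 -0.75  1.71  0.53  0.98 -0.22] F [ 0.9  0.5 -8.2] tau [  0.  -48.5 -12.1 -22.4   0.    0.   -0. ] w 0.511 ff 74.6
```

Request:
arm_command([
  {"x": 0.05,"y": -0.18,"z": -0.3,"rx": 0,"ry": 0,"rz": 0,"jaw": 0.5},
  {"x": 0,"y": 0,"z": -0.2,"rx": 0,"ry": 0,"rz": 0,"jaw": 0.5},
  {"x": 0,"y": 0,"z": -0.1,"rx": 0,"ry": 0,"rz": 0,"jaw": 0.5},
  {"x": 0,"y": 0,"z": 0,"rx": 0,"ry": 0,"rz": 0,"jaw": 0.5},
  {"x": 0,"y": 0,"z": 0,"rx": 0,"ry": 0,"rz": 0,"jaw": 0.5},
])

```text
time_s: 23.15
position: [0.5363, 0.3417, 0.0698]
ee_rot: [0.378, 0.926, 0.0, 0.0]
wrist_force: [0.1, 0.1, -7.6]
grip_width: 0.513
finger_force: 74.8
```

```bash
python3 st.py
```

```text
t 23.15 pos mm [536.3 341.7  69.8] close-axis 45.6 tz [ 0. -0. -1.] q [-0.07  0.67 -0.74  1.72  0.53  0.97 -0.22] F [ 0.1  0.1 -7.6] tau [ -0.2 -48.6 -12.3 -22.2  -0.1  -0.1   0. ] w 0.513 ff 74.8
```

Request:
arm_command([
  {"x": 0.03,"y": 0.06,"z": 0,"rx": 0,"ry": 0,"rz": 0,"jaw": 0.5},
  {"x": 0,"y": 0,"z": -0.05,"rx": 0,"ry": 0,"rz": 0,"jaw": 0.5},
  {"x": 0,"y": 0,"z": 0,"rx": 0,"ry": 0,"rz": 0,"jaw": 0.5},
  {"x": 0,"y": 0,"z": 0,"rx": 0,"ry": 0,"rz": 0,"jaw": 0.5},
])

```text
time_s: 23.55
position: [0.5365, 0.3423, 0.0698]
ee_rot: [0.378, 0.926, -0.0, 0.0]
wrist_force: [-1.1, -1.9, -2.4]
grip_width: 0.516
finger_force: 75.1
```

```bash
python3 st.py
```

```text
t 23.55 pos mm [536.5 342.3  69.8] close-axis 45.6 tz [ 0. -0. -1.] q [-0.07  0.67 -0.74  1.72  0.53  0.97 -0.22] F [-1.1 -1.9 -2.4] tau [ -0.7 -46.2 -11.9 -21.7   0.   -0.9   0. ] w 0.516 ff 75.1
```

Request:
arm_command([
  {"x": 0,"y": 0,"z": 0,"rx": 0,"ry": 0,"rz": 0,"jaw": 0.1},
  {"x": 0,"y": 0,"z": 0,"rx": 0,"ry": 0,"rz": 0,"jaw": -0.3},
  {"x": 0,"y": 0,"z": 0,"rx": 0,"ry": 0,"rz": 0,"jaw": -0.6},
  {"x": 0,"y": 0,"z": 0,"rx": 0,"ry": 0,"rz": 0,"jaw": -0.6},
  {"x": 0,"y": 0,"z": 1,"rx": 0,"ry": 0,"rz": 0,"jaw": -0.6},
  {"x": 0,"y": 0,"z": 3,"rx": 0,"ry": 0,"rz": 0,"jaw": -0.6},
  {"x": 0,"y": 0,"z": 4,"rx": 0,"ry": 0,"rz": 0,"jaw": -0.6},
  {"x": 0,"y": 0,"z": 3,"rx": 0,"ry": 0,"rz": 0,"jaw": -0.6},
  {"x": -1.5,"y": -4,"z": 0,"rx": 0,"ry": 0,"rz": 0,"jaw": -0.6},
  {"x": -1.5,"y": -4,"z": 0,"rx": 0,"ry": 0,"rz": 0,"jaw": -0.6},
])

```text
time_s: 24.55
position: [0.5071, 0.2647, 0.1824]
ee_rot: [0.376, 0.927, 0.003, 0.002]
wrist_force: [-0.2, -0.8, 0.6]
grip_width: 0.8
finger_force: 0.0
```

```bash
python3 st.py
python3 - <<'E'
from look import *
p=shot('wrist'); save(p,'w8.png')
print(rect(p,'bushing',z=.106,dz=.004),rect(p,'drilled_block',z=.044,dz=.004),rect(p,'bright_strip',z=.014,dz=.004),rect(p,'yellow_jig',dz=.004))
p=shot('scene'); save(p,'s3.png'); print(rect(p,'bushing',z=.106,dz=.006),rect(p,'drilled_block',z=.044,dz=.004))
E
```

```text
t 24.55 pos mm [507.1 264.7 182.4] close-axis 45.8 tz [ 0.005  0.004 -1.   ] q [ 0.16  0.42 -0.86  1.81  0.36  1.08 -0.03] F [-0.2 -0.8  0.6] tau [ -6.5 -32.8  -9.5 -24.1   0.    0.   -0.5] w 0.8 ff 0.0
[(array([536.4, 341.1]), array([44.2, 46.8]), np.float32(45.9), 0.73, 105.3)] [(array([535.3, 339.7]), array([46.3, 58.6]), np.float32(135.8), 0.61, 43.3)] [(array([535.8, 342.3]), array([ 40.5, 147.1]), np.float32(135.5), 0.68, 13.3)] [(array([537.2, 343.1]), array([ 79.8, 117.7]), np.float32(135.3), 0.95, 7.5)]
[(array([536.3, 344.2]), array([46.2, 53.7]), np.float32(87.2), 0.6, 106.7)] [(array([538.4, 355. ]), array([38.6, 68. ]), np.float32(171.2), 0.72, 44.3)]
```

View pics/w8.png

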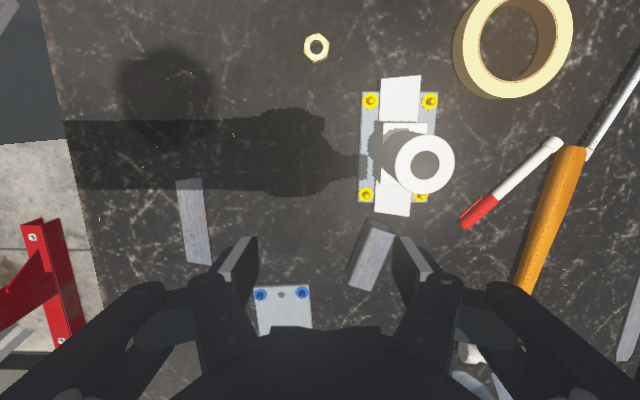

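Request:
arm_command([
  {"x": -1.7,"y": -3.6,"z": 0,"rx": 0,"ry": 0,"rz": 0.002,"jaw": -0.3},
  {"x": -1.7,"y": -3.6,"z": 0,"rx": 0,"ry": 0,"rz": 0.002,"jaw": -0.2},
  {"x": -1.7,"y": -3.6,"z": -1,"rx": 0,"ry": 0,"rz": 0.002,"jaw": -0.2},
  {"x": -1.7,"y": -3.6,"z": -2,"rx": 0,"ry": 0,"rz": 0.002,"jaw": -0.2},
  {"x": 0,"y": 0,"z": -3.5,"rx": 0,"ry": 0,"rz": 0,"jaw": -0.2},
  {"x": 0,"y": 0,"z": 0,"rx": 0,"ry": 0,"rz": 0,"jaw": -0.2},
  {"x": 0,"y": 0,"z": 0,"rx": 0,"ry": 0,"rz": 0,"jaw": -0.2},
  {"x": 0,"y": 0,"z": 0,"rx": 0,"ry": 0,"rz": 0,"jaw": -0.2},
])

```text
time_s: 25.75
position: [0.4402, 0.1211, 0.116]
ee_rot: [0.373, 0.928, 0.002, 0.001]
wrist_force: [-0.3, 0.3, 0.1]
grip_width: 0.598
finger_force: 0.0
```

```bash
python3 st.py
python3 - <<'E'
from look import *
p=shot('wrist'); save(p,'w9.png')
print(rect(p,'dark_strip',dz=.004),rect(p,'blue_jig',dz=.004),rect(p,'square_tube',dz=.004))
p=shot('top')
print(rect(p,'dark_strip',dz=.004),rect(p,'blue_jig',dz=.004),rect(p,'square_tube',dz=.004))
E
```

```text
t 25.75 pos mm [440.2 121.1 116. ] close-axis 46.3 tz [ 0.003  0.002 -1.   ] q [ 0.44  0.28 -0.87  2.12  0.28  0.86  0.21] F [-0.3  0.3  0.1] tau [  0.3 -24.7  -4.3 -19.3   0.    0.    0. ] w 0.598 ff 0.0
[(array([439.1, 119.1]), array([ 29.8, 106.9]), np.float32(136.4), 0.86, 4.4)] [(array([614.3, 122.6]), array([20.4, 91. ]), np.float32(141.4), 0.85, 7.5)] [(array([597.1, 236.4]), array([47.4, 75.1]), np.float32(117.8), 0.75, 29.1)]
[(array([418.4, 135.6]), array([29.5, 55.3]), np.float32(135.1), 0.64, 4.4)] [(array([597.5, 104. ]), array([69.5, 90.4]), np.float32(139.1), 0.68, 7.2)] [(array([603.1, 240.3]), array([33.2, 74.6]), np.float32(116.0), 0.64, 29.2)]
```

Request:
arm_command([
  {"x": -0.1,"y": -0.2,"z": -3.5,"rx": 0,"ry": 0,"rz": 0,"jaw": -0.2},
  {"x": 0,"y": 0,"z": -3.5,"rx": 0,"ry": 0,"rz": 0,"jaw": -0.2},
  {"x": 0,"y": 0,"z": -2.5,"rx": 0,"ry": 0,"rz": 0,"jaw": -0.2},
  {"x": 0,"y": 0,"z": -1,"rx": 0,"ry": 0,"rz": 0,"jaw": -0.2},
  {"x": 0,"y": 0,"z": -0.5,"rx": 0,"ry": 0,"rz": 0,"jaw": -0.2},
  {"x": 0,"y": 0,"z": 0,"rx": 0,"ry": 0,"rz": 0,"jaw": -0.1},
  {"x": 0,"y": 0,"z": 0,"rx": 0,"ry": 0,"rz": 0,"jaw": 0},
  {"x": 0,"y": 0,"z": 0,"rx": 0,"ry": 0,"rz": 0,"jaw": 0},
])

```text
time_s: 26.95
position: [0.4387, 0.1166, 0.0054]
ee_rot: [0.374, 0.927, 0.001, 0.001]
wrist_force: [0.4, -0.7, 0.1]
grip_width: 0.494
finger_force: 0.0
```

```bash
python3 st.py
```

```text
t 26.95 pos mm [438.7 116.6   5.4] close-axis 46.1 tz [ 0.003  0.    -1.   ] q [ 0.29  0.48 -0.72  2.17  0.52  0.66  0.01] F [ 0.4 -0.7  0.1] tau [ -0.  -31.5  -6.3 -14.4   0.    0.    0. ] w 0.494 ff 0.0
```

Request:
arm_command([
  {"x": 0,"y": 0.22,"z": -0.3,"rx": 0,"ry": 0,"rz": 0,"jaw": 0},
  {"x": 0,"y": 0,"z": -0.2,"rx": 0,"ry": 0,"rz": 0,"jaw": 0},
  {"x": 0,"y": 0,"z": 0,"rx": 0,"ry": 0,"rz": 0,"jaw": 0},
  {"x": 0,"y": 0,"z": 0,"rx": 0,"ry": 0,"rz": 0,"jaw": 0},
])

```text
time_s: 27.35
position: [0.4373, 0.1185, -0.0008]
ee_rot: [0.374, 0.927, -0.0, -0.0]
wrist_force: [0.3, 0.2, 0.8]
grip_width: 0.5
finger_force: 0.0
```

```bash
python3 st.py
```

```text
t 27.35 pos mm [437.3 118.5  -0.8] close-axis 46.1 tz [-0. -0. -1.] q [ 0.28  0.5  -0.71  2.17  0.54  0.65 -0.  ] F [0.3 0.2 0.8] tau [ -0.  -32.   -6.4 -14.1   0.    0.   -0. ] w 0.5 ff 0.0
```

Request:
arm_command([
  {"x": 0.14,"y": 0.02,"z": 0.1,"rx": 0,"ry": 0,"rz": 0,"jaw": 0},
  {"x": 0,"y": 0,"z": 0,"rx": 0,"ry": 0,"rz": 0,"jaw": 0.3},
  {"x": 0,"y": 0,"z": 0,"rx": 0,"ry": 0,"rz": 0,"jaw": 0.7},
  {"x": 0,"y": 0,"z": 0,"rx": 0,"ry": 0,"rz": 0,"jaw": 0.8},
  {"x": 0,"y": 0,"z": 0,"rx": 0,"ry": 0,"rz": 0,"jaw": 0.8},
])

```text
time_s: 27.85
position: [0.4392, 0.1188, 0.0009]
ee_rot: [0.374, 0.927, -0.0, 0.0]
wrist_force: [-0.9, -1.2, 5.2]
grip_width: 0.315
finger_force: 68.6
```

```bash
python3 st.py
```

```text
t 27.85 pos mm [439.2 118.8   0.9] close-axis 46.1 tz [ 0.    -0.001 -1.   ] q [ 0.28  0.5  -0.71  2.17  0.53  0.65 -0.  ] F [-0.9 -1.2  5.2] tau [ -0.1 -30.3  -6.  -13.8   0.1  -0.4   0. ] w 0.315 ff 68.6
```

Request:
arm_command([
  {"x": 0,"y": 0,"z": 2,"rx": 0,"ry": 0,"rz": 0,"jaw": 0.8},
  {"x": 0,"y": 0,"z": 3,"rx": 0,"ry": 0,"rz": 0,"jaw": 0.8},
  {"x": 3.4,"y": -0.4,"z": 0,"rx": 0,"ry": 0,"rz": 0.018,"jaw": 0.8},
  {"x": 3.4,"y": -0.4,"z": 0,"rx": 0,"ry": 0,"rz": 0.018,"jaw": 0.8},
  {"x": 3.4,"y": -0.4,"z": 0,"rx": 0,"ry": 0,"rz": 0.016,"jaw": 0.8},
  {"x": 0,"y": 0,"z": 0,"rx": 0,"ry": 0,"rz": 0,"jaw": 0.8},
  {"x": 0,"y": 0,"z": 0,"rx": 0,"ry": 0,"rz": 0,"jaw": 0.8},
])

```text
time_s: 28.55
position: [0.541, 0.1064, 0.0498]
ee_rot: [0.351, 0.937, 0.0, -0.001]
wrist_force: [-0.8, -0.9, -1.8]
grip_width: 0.313
finger_force: 69.5
```

```bash
python3 st.py
python3 - <<'E'
from look import *
p=shot('wrist'); z=status.read_state()['position'][2]+.004
print(z,rect(p,'dark_strip',z=z,dz=.006),rect(p,'blue_jig',dz=.004)); 
p=shot('top'); save(p,'t3.png')
E
```

```text
t 28.55 pos mm [541.  106.4  49.8] close-axis 49.0 tz [-0.001  0.    -1.   ] q [ 0.34  0.55 -0.74  1.93  0.49  0.84  0.2 ] F [-0.8 -0.9 -1.8] tau [  0.5 -38.5  -8.2 -19.5   0.1  -0.1   0. ] w 0.313 ff 69.5
0.05357716228088823 [(array([539.2, 108.9]), array([ 29.8, 102.9]), np.float32(139.1), 0.86, 53.2)] [(array([601.5, 113.2]), array([49.8, 82.6]), np.float32(138.9), 0.6, 7.3)]
```

View pics/t3.png

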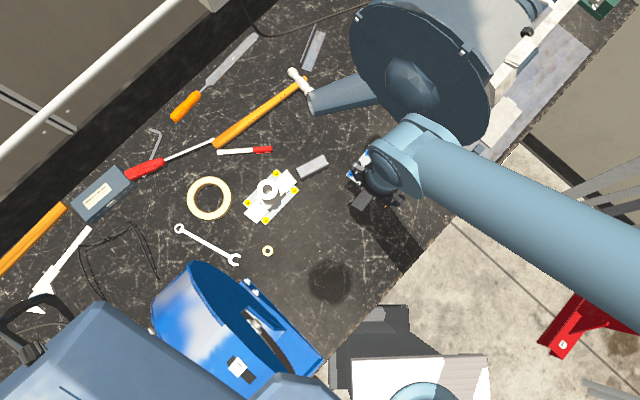

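Run:
```python
from h import *
p=shot('top'); z=p['range_z']; v,u=np.mgrid[0:400,0:640]; s=slopes(p,np.c_[u.ravel(),v.ravel()]); W=(np.c_[s*z.ravel()[:,None],z.ravel()]@p['Rw'].T+p['Ow']).reshape(400,640,3)
for r in range(60,200,10): print(r,[tuple(np.round(W[r,c]*100).astype(int)) for c in range(370,511,20)])
```

```text
60 [(np.int64(76), np.int64(13), np.int64(24)), (np.int64(73), np.int64(10), np.int64(28)), (np.int64(71), np.int64(8), np.int64(33)), (np.int64(69), np.int64(5), np.int64(36)), (np.int64(67), np.int64(3), np.int64(39)), (np.int64(66), np.int64(2), np.int64(41)), (np.int64(66), np.int64(-1), np.int64(42)), (np.int64(62), np.int64(0), np.int64(47))]
70 [(np.int64(76), np.int64(12), np.int64(21)), (np.int64(71), np.int64(10), np.int64(29)), (np.int64(70), np.int64(7), np.int64(32)), (np.int64(68), np.int64(5), np.int64(34)), (np.int64(67), np.int64(3), np.int64(37)), (np.int64(65), np.int64(1), np.int64(40)), (np.int64(64), np.int64(-1), np.int64(42)), (np.int64(67), np.int64(-7), np.int64(36))]
80 [(np.int64(75), np.int64(12), np.int64(17)), (np.int64(70), np.int64(10), np.int64(28)), (np.int64(68), np.int64(7), np.int64(31)), (np.int64(68), np.int64(4), np.int64(32)), (np.int64(66), np.int64(2), np.int64(35)), (np.int64(64), np.int64(0), np.int64(38)), (np.int64(65), np.int64(-3), np.int64(37)), (np.int64(66), np.int64(-8), np.int64(35))]
90 [(np.int64(74), np.int64(11), np.int64(15)
[... 3141 characters left out ...]
(np.int64(52), np.int64(14), np.int64(25)), (np.int64(49), np.int64(13), np.int64(38)), (np.int64(49), np.int64(12), np.int64(42)), (np.int64(48), np.int64(10), np.int64(45)), (np.int64(47), np.int64(9), np.int64(47)), (np.int64(47), np.int64(7), np.int64(49)), (np.int64(47), np.int64(6), np.int64(50)), (np.int64(46), np.int64(4), np.int64(52))]
190 [(np.int64(51), np.int64(13), np.int64(21)), (np.int64(50), np.int64(10), np.int64(24)), (np.int64(48), np.int64(11), np.int64(39)), (np.int64(47), np.int64(10), np.int64(44)), (np.int64(46), np.int64(9), np.int64(47)), (np.int64(46), np.int64(7), np.int64(49)), (np.int64(45), np.int64(6), np.int64(51)), (np.int64(45), np.int64(4), np.int64(52))]
```

Request:
arm_command([
  {"x": 1.9,"y": -0.13,"z": 0,"rx": 0,"ry": 0,"rz": 0,"jaw": 0.8},
  {"x": 1.9,"y": -0.13,"z": 0,"rx": 0,"ry": 0,"rz": 0,"jaw": 0.8},
  {"x": 1.9,"y": -0.12,"z": 0,"rx": 0,"ry": 0,"rz": 0,"jaw": 0.8},
  {"x": 0,"y": 0,"z": -1,"rx": 0,"ry": 0,"rz": 0,"jaw": 0.8},
  {"x": 0,"y": 0,"z": -0.7,"rx": 0,"ry": 0,"rz": 0,"jaw": 0.8},
  {"x": 0,"y": 0,"z": 0,"rx": 0,"ry": 0,"rz": 0,"jaw": 0.8},
  {"x": 0,"y": 0,"z": 0,"rx": 0,"ry": 0,"rz": 0,"jaw": 0.8},
  {"x": 0,"y": 0,"z": 0,"rx": 0,"ry": 0,"rz": 0,"jaw": 0.8},
])

```text
time_s: 29.6
position: [0.597, 0.1032, 0.0332]
ee_rot: [0.349, 0.937, -0.0, -0.0]
wrist_force: [0.4, -0.7, -0.5]
grip_width: 0.317
finger_force: 69.5
```

```bash
python3 st.py
python3 - <<'E'
from look import *
p=shot('wrist'); z=status.read_state()['position'][2]+.004
print(z,rect(p,'dark_strip',z=z,dz=.006),rect(p,'blue_jig',dz=.004)); save(p,'w10.png')
E
```

```text
t 29.6 pos mm [597.  103.2  33.2] close-axis 49.1 tz [-0.001 -0.    -1.   ] q [ 0.31  0.66 -0.69  1.81  0.53  0.87  0.22] F [ 0.4 -0.7 -0.5] tau [  0.  -43.6  -9.8 -18.2   0.    0.   -0. ] w 0.317 ff 69.5
0.03748077397454515 [(array([595. , 105.8]), array([ 29.4, 102.6]), np.float32(139.3), 0.76, 36.6)] [(array([599.1, 103.7]), array([68.4, 88.5]), np.float32(139.1), 0.61, 7.4)]
```

View pics/w10.png

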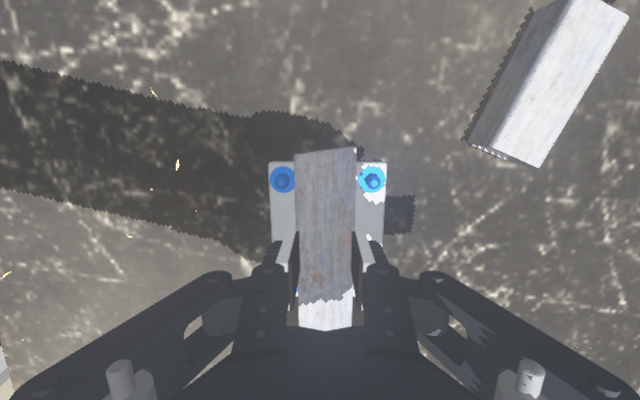

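Request:
arm_command([
  {"x": 0.12,"y": -0.04,"z": -0.7,"rx": 0,"ry": 0,"rz": 0,"jaw": 0.8},
  {"x": 0,"y": 0,"z": -0.7,"rx": 0,"ry": 0,"rz": 0,"jaw": 0.8},
  {"x": 0,"y": 0,"z": -0.5,"rx": 0,"ry": 0,"rz": 0,"jaw": 0.8},
  {"x": 0,"y": 0,"z": -0.3,"rx": 0,"ry": 0,"rz": 0,"jaw": 0.8},
  {"x": 0,"y": 0,"z": 0,"rx": 0,"ry": 0,"rz": 0,"jaw": 0.8},
  {"x": 0,"y": 0,"z": 0,"rx": 0,"ry": 0,"rz": 0,"jaw": 0.8},
  {"x": 0,"y": 0,"z": 0,"rx": 0,"ry": 0,"rz": 0,"jaw": 0.8},
])

```text
time_s: 30.45
position: [0.5993, 0.1027, 0.0115]
ee_rot: [0.35, 0.937, 0.0, 0.0]
wrist_force: [0.3, -1.0, -0.2]
grip_width: 0.314
finger_force: 69.5
```

```bash
python3 st.py
```

```text
t 30.45 pos mm [599.3 102.7  11.5] close-axis 49.1 tz [ 0.  0. -1.] q [ 0.29  0.69 -0.67  1.81  0.56  0.84  0.2 ] F [ 0.3 -1.  -0.2] tau [  0.  -44.6  -9.9 -17.6   0.    0.   -0. ] w 0.314 ff 69.5
```

Request:
arm_command([
  {"x": -0.1,"y": 0.02,"z": -0.15,"rx": 0,"ry": 0,"rz": 0,"jaw": 0.8},
  {"x": 0,"y": 0,"z": -0.1,"rx": 0,"ry": 0,"rz": 0,"jaw": 0.8},
  {"x": 0,"y": 0,"z": 0,"rx": 0,"ry": 0,"rz": 0,"jaw": 0.8},
  {"x": 0,"y": 0,"z": 0,"rx": 0,"ry": 0,"rz": 0,"jaw": 0.8},
])

```text
time_s: 30.85
position: [0.598, 0.1028, 0.009]
ee_rot: [0.35, 0.937, -0.0, -0.0]
wrist_force: [-0.7, -0.9, 1.4]
grip_width: 0.316
finger_force: 69.8
```

```bash
python3 st.py
```

```text
t 30.85 pos mm [598.  102.8   9. ] close-axis 49.1 tz [-0. -0. -1.] q [ 0.29  0.69 -0.67  1.81  0.56  0.84  0.2 ] F [-0.7 -0.9  1.4] tau [  0.  -43.8  -9.6 -17.4   0.1  -0.2  -0. ] w 0.316 ff 69.8
```

Request:
arm_command([
  {"x": 0,"y": 0,"z": 0,"rx": 0,"ry": 0,"rz": 0,"jaw": 0.3},
  {"x": 0,"y": 0,"z": 0,"rx": 0,"ry": 0,"rz": 0,"jaw": -0.1},
  {"x": 0,"y": 0,"z": 0.5,"rx": 0,"ry": 0,"rz": 0,"jaw": -0.1},
  {"x": 0,"y": 0,"z": 3.5,"rx": 0,"ry": 0,"rz": 0,"jaw": -0.1},
  {"x": 0,"y": 0,"z": 4,"rx": 0,"ry": 0,"rz": 0,"jaw": -0.1},
  {"x": 0.15,"y": 3.45,"z": 2,"rx": 0,"ry": 0,"rz": -0.1,"jaw": -0.1},
  {"x": 0.15,"y": 3.45,"z": 0,"rx": 0,"ry": 0,"rz": -0.1,"jaw": -0.1},
  {"x": 0,"y": 0,"z": 0,"rx": 0,"ry": 0,"rz": 0,"jaw": -0.1},
  {"x": 0,"y": 0,"z": 0,"rx": 0,"ry": 0,"rz": 0,"jaw": -0.1},
])

```text
time_s: 31.75
position: [0.6008, 0.1738, 0.1096]
ee_rot: [0.44, 0.898, 0.0, 0.0]
wrist_force: [-1.0, 0.0, -0.6]
grip_width: 0.551
finger_force: 0.0
```

```bash
python3 st.py
python3 - <<'E'
from look import *
p=shot('wrist')
print(rect(p,'dark_strip',z=.013,dz=.003),rect(p,'blue_jig',dz=.003),rect(p,'square_tube',dz=.003),p['range_z'].shape)
for c in('top','scene'):
    p=shot(c); print(rect(p,'dark_strip',z=.013,dz=.004),rect(p,'blue_jig',dz=.004),rect(p,'square_tube',dz=.004))
E
```

```text
t 31.75 pos mm [600.8 173.8 109.6] close-axis 37.8 tz [ 0.001  0.001 -1.   ] q [ 0.2   0.58 -0.72  1.73  0.44  1.   -0.01] F [-1.   0.  -0.6] tau [ -1.4 -43.1 -10.1 -21.1  -0.1  -0.1  -0. ] w 0.551 ff 0.0
[(array([598.7, 104.5]), array([ 30.4, 108.4]), np.float32(139.3), 0.79, 12.4)] [(array([599.9, 104.7]), array([69.6, 89.7]), np.float32(139.1), 0.78, 7.4)] [(array([605.4, 240.3]), array([31.9, 73.9]), np.float32(116.6), 0.92, 29.4)] (400, 640)
[] [(array([594.5, 104.2]), array([66.3, 83.9]), np.float32(138.1), 0.59, 7.6)] [(array([604.8, 241.9]), array([28.8, 73.3]), np.float32(116.0), 0.85, 29.1)]
[(array([597.3, 102.2]), array([ 27.1, 103.6]), np.float32(138.9), 0.86, 14.2)] [(array([598.7, 102.2]), array([70.8, 91.8]), np.float32(138.5), 0.69, 9.0)] [(array([606.7, 242.1]), array([28.6, 76. ]), np.float32(116.4), 0.79, 30.8)]
```

Request:
arm_command([
  {"x": 0.22,"y": 3.35,"z": -1,"rx": 0,"ry": 0,"rz": -0.1,"jaw": -0.1},
  {"x": 0.22,"y": 3.35,"z": -2,"rx": 0,"ry": 0,"rz": -0.097,"jaw": -0.1},
  {"x": 0,"y": 0,"z": -1,"rx": 0,"ry": 0,"rz": 0,"jaw": -0.1},
  {"x": 0,"y": 0,"z": 0,"rx": 0,"ry": 0,"rz": 0,"jaw": -0.1},
  {"x": 0,"y": 0,"z": 0,"rx": 0,"ry": 0,"rz": 0,"jaw": -0.1},
  {"x": 0,"y": 0,"z": 0,"rx": 0,"ry": 0,"rz": 0,"jaw": -0.1},
])

```text
time_s: 32.95
position: [0.6065, 0.2369, 0.0693]
ee_rot: [0.529, 0.849, -0.0, 0.001]
wrist_force: [0.3, -0.6, 0.0]
grip_width: 0.552
finger_force: 0.0
```

```bash
python3 st.py
python3 - <<'E'
from look import *
p=shot('wrist')
print(rect(p,'square_tube',dz=.003))
E
```

```text
t 32.95 pos mm [606.5 236.9  69.3] close-axis 26.2 tz [ 0.001 -0.001 -1.   ] q [ 0.05  0.66 -0.64  1.68  0.46  0.96 -0.31] F [ 0.3 -0.6  0. ] tau [ -0.5 -45.8  -9.3 -19.7  -0.    0.    0. ] w 0.552 ff 0.0
[(array([606.8, 243.3]), array([28.9, 76.9]), np.float32(116.5), 0.95, 29.3)]
```

Request:
arm_command([
  {"x": 0,"y": 0.4,"z": -1,"rx": 0,"ry": 0,"rz": 0.004,"jaw": -0.1},
  {"x": 0,"y": 0,"z": -1,"rx": 0,"ry": 0,"rz": 0,"jaw": -0.1},
  {"x": 0,"y": 0,"z": 0,"rx": 0,"ry": 0,"rz": 0,"jaw": -0.1},
  {"x": 0,"y": 0,"z": 0,"rx": 0,"ry": 0,"rz": 0,"jaw": -0.1},
])

```text
time_s: 33.45
position: [0.6047, 0.2424, 0.0477]
ee_rot: [0.526, 0.851, -0.001, -0.001]
wrist_force: [-0.1, -0.2, 0.0]
grip_width: 0.547
finger_force: 0.0
```

```bash
python3 st.py
python3 - <<'E'
from look import *
p=shot('wrist')
print(rect(p,'square_tube',dz=.003))
E
```

```text
t 33.45 pos mm [604.7 242.4  47.7] close-axis 26.5 tz [-0.002 -0.001 -1.   ] q [ 0.03  0.69 -0.63  1.69  0.48  0.93 -0.33] F [-0.1 -0.2  0. ] tau [ -0.  -46.6  -9.2 -19.1   0.    0.   -0. ] w 0.547 ff 0.0
[(array([606.8, 243.7]), array([28.9, 78.1]), np.float32(116.8), 0.6, 29.3)]
```

Request:
arm_command([
  {"x": 0.12,"y": 0,"z": -1.5,"rx": 0,"ry": 0,"rz": 0,"jaw": -0.1},
  {"x": 0,"y": 0,"z": -1.5,"rx": 0,"ry": 0,"rz": 0,"jaw": -0.1},
  {"x": 0,"y": 0,"z": -1.2,"rx": 0,"ry": 0,"rz": 0,"jaw": -0.1},
  {"x": 0,"y": 0,"z": 0,"rx": 0,"ry": 0,"rz": 0,"jaw": -0.1},
  {"x": 0,"y": 0,"z": 0,"rx": 0,"ry": 0,"rz": 0,"jaw": 0.1},
  {"x": 0,"y": 0,"z": 0,"rx": 0,"ry": 0,"rz": 0,"jaw": 0.3},
  {"x": 0,"y": 0,"z": 0,"rx": 0,"ry": 0,"rz": 0,"jaw": 0.7},
  {"x": 0,"y": 0,"z": 0,"rx": 0,"ry": 0,"rz": 0,"jaw": 0.7},
  {"x": 0,"y": 0,"z": 0,"rx": 0,"ry": 0,"rz": 0,"jaw": 0.7},
], squeeze=50)

```text
time_s: 34.45
position: [0.607, 0.243, 0.0073]
ee_rot: [0.526, 0.851, 0.0, 0.0]
wrist_force: [-0.3, 0.0, 0.2]
grip_width: 0.339
finger_force: 51.2
```

```bash
python3 st.py
```

```text
t 34.45 pos mm [607.  243.    7.3] close-axis 26.5 tz [ 0.001  0.    -1.   ] q [ 0.01  0.74 -0.6   1.69  0.52  0.87 -0.35] F [-0.3  0.   0.2] tau [  0.1 -48.1  -9.3 -18.1   0.    0.   -0. ] w 0.339 ff 51.2
```

Request:
arm_command([
  {"x": 0,"y": 0,"z": 2,"rx": 0,"ry": 0,"rz": 0,"jaw": 0.7},
  {"x": 0,"y": 0,"z": 3.5,"rx": 0,"ry": 0,"rz": 0,"jaw": 0.7},
  {"x": -0.2,"y": -3.5,"z": 0,"rx": 0,"ry": 0,"rz": 0.1,"jaw": 0.7},
  {"x": -0.2,"y": -3.5,"z": 0,"rx": 0,"ry": 0,"rz": 0.1,"jaw": 0.7},
  {"x": -0.2,"y": -3.5,"z": 0,"rx": 0,"ry": 0,"rz": 0.1,"jaw": 0.7},
  {"x": -0.2,"y": -3.4,"z": 0,"rx": 0,"ry": 0,"rz": 0.094,"jaw": 0.7},
  {"x": 0,"y": 0,"z": -1,"rx": 0,"ry": 0,"rz": 0,"jaw": 0.7},
  {"x": 0,"y": 0,"z": 0,"rx": 0,"ry": 0,"rz": 0,"jaw": 0.7},
  {"x": 0,"y": 0,"z": 0,"rx": 0,"ry": 0,"rz": 0,"jaw": 0.7},
  {"x": 0,"y": 0,"z": 0,"rx": 0,"ry": 0,"rz": 0,"jaw": 0.7},
])

```text
time_s: 35.45
position: [0.5988, 0.1063, 0.0528]
ee_rot: [0.348, 0.937, 0.001, 0.0]
wrist_force: [0.1, 0.3, -1.5]
grip_width: 0.34
finger_force: 51.1
```

```bash
python3 st.py
python3 - <<'E'
from look import *
p=shot('wrist'); z=status.read_state()['position'][2]+.0227
print(rect(p,'square_tube',z=z,dz=.004),rect(p,'dark_strip',z=.013,dz=.003),rect(p,'blue_jig',dz=.003))
E
```

```text
t 35.45 pos mm [598.8 106.3  52.8] close-axis 49.3 tz [ 0.001  0.001 -1.   ] q [ 0.32  0.64 -0.72  1.8   0.52  0.91  0.23] F [ 0.1  0.3 -1.5] tau [  0.6 -43.4  -9.6 -19.1   0.    0.   -0. ] w 0.34 ff 51.1
[(array([596.1, 109.2]), array([28.8, 73. ]), np.float32(138.9), 0.81, 74.8)] [(array([566.3, 131.3]), array([23.3, 29.7]), np.float32(49.3), 0.74, 12.4)] [(array([587.2, 114. ]), array([56.2, 68.5]), np.float32(49.3), 0.75, 7.4)]
```

Run:
```python
from look import *
s=status.read_state();z=s['position'][2]+.0227
print(s['position'])
for c in('scene','top','scene'):
    p=shot(c); print(c,rect(p,'square_tube',z=z,dz=.005),rect(p,'dark_strip',z=.013,dz=.004),rect(p,'blue_jig',dz=.004))
```

```text
[0.5987201  0.10514281 0.0522174 ]
scene [(array([592.4, 111.2]), array([30.6, 60.6]), np.float32(136.1), 0.67, 75.9)] [(array([598.5, 102. ]), array([ 30.7, 108.9]), np.float32(141.0), 0.72, 14.0)] [(array([598.1, 102.8]), array([70.8, 90.3]), np.float32(138.5), 0.52, 9.1)]
top [(array([582.1, 117.5]), array([29.4, 32.8]), np.float32(137.7), 0.71, 73.7)] [(array([565.7, 129.3]), array([24.9, 27.8]), np.float32(43.7), 0.69, 12.3)] [(array([585.7, 114.2]), array([57.2, 69.9]), np.float32(49.6), 0.57, 7.3)]
scene [(array([588.3, 113.8]), array([28.8, 60.5]), np.float32(136.1), 0.81, 75.5)] [(array([597. , 101.9]), array([ 31.9, 106.8]), np.float32(137.9), 0.69, 14.1)] [(array([597.4, 103.5]), array([70.6, 88.9]), np.float32(138.5), 0.86, 9.1)]
```

Request:
arm_command([
  {"x": 0.05,"y": -0.2,"z": -0.8,"rx": 0,"ry": 0,"rz": -0.002,"jaw": 0.7},
  {"x": 0,"y": 0,"z": -0.8,"rx": 0,"ry": 0,"rz": 0,"jaw": 0.7},
  {"x": 0,"y": 0,"z": -0.7,"rx": 0,"ry": 0,"rz": 0,"jaw": 0.7},
  {"x": 0,"y": 0,"z": -0.4,"rx": 0,"ry": 0,"rz": 0,"jaw": 0.7},
  {"x": 0,"y": 0,"z": 0,"rx": 0,"ry": 0,"rz": 0,"jaw": 0.7},
  {"x": 0,"y": 0,"z": 0,"rx": 0,"ry": 0,"rz": 0,"jaw": 0.7},
  {"x": 0,"y": 0,"z": 0,"rx": 0,"ry": 0,"rz": 0,"jaw": 0.7},
])

```text
time_s: 36.95
position: [0.5995, 0.102, 0.0251]
ee_rot: [0.35, 0.937, 0.0, 0.0]
wrist_force: [-0.4, 0.1, -1.5]
grip_width: 0.34
finger_force: 51.1
```

```bash
python3 st.py
```

```text
t 36.95 pos mm [599.5 102.   25.1] close-axis 49.0 tz [ 0.001  0.    -1.   ] q [ 0.31  0.67 -0.69  1.8   0.55  0.87  0.21] F [-0.4  0.1 -1.5] tau [  0.  -44.3 -10.1 -18.1   0.    0.   -0. ] w 0.34 ff 51.1
```

Request:
arm_command([
  {"x": 0,"y": 0,"z": -0.3,"rx": 0,"ry": 0,"rz": 0.002,"jaw": 0.7},
  {"x": 0,"y": 0,"z": -0.15,"rx": 0,"ry": 0,"rz": 0,"jaw": 0.7},
  {"x": 0,"y": 0,"z": 0,"rx": 0,"ry": 0,"rz": 0,"jaw": 0.7},
  {"x": 0,"y": 0,"z": 0,"rx": 0,"ry": 0,"rz": 0,"jaw": 0.7},
])

```text
time_s: 37.35
position: [0.5991, 0.1017, 0.0203]
ee_rot: [0.349, 0.937, 0.0, -0.0]
wrist_force: [-0.3, 0.1, -1.8]
grip_width: 0.337
finger_force: 51.1
```

```bash
python3 st.py
```

```text
t 37.35 pos mm [599.1 101.7  20.3] close-axis 49.1 tz [-0.  0. -1.] q [ 0.3   0.68 -0.69  1.8   0.56  0.86  0.21] F [-0.3  0.1 -1.8] tau [  0.  -44.6 -10.1 -18.    0.    0.   -0. ] w 0.337 ff 51.1
```

Lower until touch, release, rise, and measure.

Request:
arm_command([
  {"x": 0,"y": 0.05,"z": -0.08,"rx": 0,"ry": 0,"rz": 0,"jaw": 0.7},
  {"x": 0,"y": 0,"z": 0,"rx": 0,"ry": 0,"rz": 0,"jaw": 0.7},
  {"x": 0,"y": 0,"z": 0,"rx": 0,"ry": 0,"rz": 0,"jaw": 0.4},
  {"x": 0,"y": 0,"z": 0,"rx": 0,"ry": 0,"rz": 0,"jaw": -0.1},
  {"x": 0,"y": 0,"z": 0,"rx": 0,"ry": 0,"rz": 0,"jaw": -0.1},
  {"x": 0,"y": 0,"z": 0.5,"rx": 0,"ry": 0,"rz": 0,"jaw": -0.1},
  {"x": 0,"y": 0,"z": 3.5,"rx": 0,"ry": 0,"rz": 0,"jaw": -0.1},
  {"x": 0,"y": 0,"z": 4,"rx": 0,"ry": 0,"rz": 0,"jaw": -0.1},
  {"x": -4,"y": 0,"z": 1,"rx": 0,"ry": 0,"rz": 0,"jaw": -0.1},
  {"x": 0,"y": 0,"z": 0,"rx": 0,"ry": 0,"rz": 0,"jaw": -0.1},
])

```text
time_s: 38.35
position: [0.5549, 0.1037, 0.1107]
ee_rot: [0.348, 0.938, -0.001, -0.001]
wrist_force: [0.0, 0.6, -0.0]
grip_width: 0.551
finger_force: 0.0
```

```bash
python3 st.py
python3 - <<'E'
from look import *
for c in('wrist','scene','top'):
    p=shot(c); print(c,rect(p,'square_tube',z=.043,dz=.003),rect(p,'dark_strip',z=.013,dz=.003),rect(p,'blue_jig',dz=.003))
E
```

```text
t 38.35 pos mm [554.9 103.7 110.7] close-axis 49.3 tz [-0.002 -0.001 -1.   ] q [ 0.4   0.49 -0.8   1.87  0.43  0.96  0.27] F [ 0.   0.6 -0. ] tau [  1.1 -38.9  -8.1 -22.1   0.1  -0.   -0. ] w 0.551 ff 0.0
wrist [(array([599.4, 100.6]), array([29.3, 75.5]), np.float32(138.5), 0.79, 42.2)] [(array([564.4, 132.5]), array([19.1, 28.5]), np.float32(49.4), 0.69, 12.3)] [(array([598.8, 103.9]), array([67.7, 89.3]), np.float32(139.0), 0.8, 7.4)]
scene [(array([600. , 100.8]), array([33.2, 81.1]), np.float32(135.9), 0.65, 43.9)] [(array([564.4, 130.3]), array([22.8, 29.7]), np.float32(47.0), 0.43, 13.7)] [(array([599.3, 101.7]), array([69.3, 91.9]), np.float32(140.3), 0.69, 9.2)]
top [(array([579.9, 118.5]), array([28.7, 32.9]), np.float32(133.5), 0.45, 42.3)] [(array([534.7, 345.3]), array([ 74.8, 110.8]), np.float32(134.3), 0.72, 11.5)] [(array([582.4, 116.6]), array([49.5, 69. ]), np.float32(48.8), 0.62, 7.4)]
```

Request:
arm_command([
  {"x": -1.5,"y": 2,"z": 3,"rx": 0,"ry": 0,"rz": 0,"jaw": -0.1},
  {"x": -1.5,"y": 2,"z": 3,"rx": 0,"ry": 0,"rz": 0,"jaw": -0.1},
  {"x": -1.5,"y": 0,"z": 2,"rx": 0,"ry": 0,"rz": -0.14,"jaw": -0.1},
  {"x": -1.5,"y": 0,"z": 2,"rx": 0,"ry": 0,"rz": -0.14,"jaw": -0.1},
  {"x": 0,"y": 0,"z": 0,"rx": 0,"ry": 0,"rz": -0.14,"jaw": -0.1},
  {"x": 0,"y": 0,"z": 0,"rx": 0,"ry": 0,"rz": 0,"jaw": -0.1},
  {"x": 0,"y": 0,"z": 0,"rx": 0,"ry": 0,"rz": 0,"jaw": -0.1},
  {"x": 0,"y": 0,"z": 0,"rx": 0,"ry": 0,"rz": 0,"jaw": -0.1},
])

```text
time_s: 39.75
position: [0.499, 0.142, 0.2088]
ee_rot: [0.536, 0.844, -0.0, -0.001]
wrist_force: [-0.1, -0.3, -0.5]
grip_width: 0.549
finger_force: 0.0
```

```bash
python3 st.py
python3 - <<'E'
from look import *
for c in('wrist','scene','top'):
    p=shot(c); print(c,rect(p,'square_tube',z=.043,dz=.003),rect(p,'dark_strip',z=.013,dz=.003),rect(p,'blue_jig',dz=.003))
    print('  ',rect(p,'bushing',z=.106,dz=.004),rect(p,'drilled_block',z=.044,dz=.003),rect(p,'bright_strip',z=.014,dz=.003),rect(p,'yellow_jig',dz=.003))
E
```

```text
t 39.75 pos mm [499.  142.  208.8] close-axis 25.1 tz [-0.001  0.    -1.   ] q [ 0.39  0.26 -0.84  1.9   0.22  1.08 -0.09] F [-0.1 -0.3 -0.5] tau [ -0.1 -28.4  -4.7 -23.5   0.    0.    0. ] w 0.549 ff 0.0
wrist [(array([585.6, 123.5]), array([25.5, 44.4]), np.float32(179.6), 0.64, 42.1)] [(array([563.9, 132.3]), array([20.5, 31. ]), np.float32(53.5), 0.67, 12.3)] [(array([598.5, 103.7]), array([69.5, 89.8]), np.float32(139.1), 0.79, 7.3)]
   [(array([537.7, 318.8]), array([18.7, 56.8]), np.float32(38.1), 0.92, 105.2)] [(array([541.9, 322.8]), array([34.1, 61.5]), np.float32(2.5), 0.78, 43.2)] [(array([567.6, 311.2]), array([41.4, 61.2]), np.float32(135.3), 0.91, 13.3)] [(array([546.3, 333.9]), array([80.6, 94.3]), np.float32(136.0), 0.59, 7.3)]
scene [(array([593.9, 106.4]), array([30.6, 96.8]), np.float32(139.0), 0.95, 44.1)] [(array([590.6, 107.7]), array([29.9, 88.7]), np.float32(139.5), 0.59, 14.2)] [(array([599.2, 101.9]), array([70.6, 90.6]), np.float32(138.5), 0.84, 8.9)]
   [(array([537.5, 341.6]), array([44.3, 48.2]), np.float32(102.2), 0.57, 106.7)] [(array([536.5, 341.3]), array([42.9, 62. ]), np.float32(135.2), 0.64, 44.6)] [(array([536.4, 341.4]), array([ 41.2, 149.9]), np.float32(135.3), 0.96, 14.7)] [(array([537.6, 342.8]), array([ 80.8, 120.5]), np.float32(134.9), 0.76, 8.8)]
top [] [] []
   [(array([535.8, 342. ]), array([43.1, 44. ]), np.float32(43.9), 0.56, 105.1)] [(array([535.4, 342. ]), array([40.3, 59.5]), np.float32(134.5), 0.52, 43.4)] [(array([534.5, 342.9]), array([ 39.9, 144.4]), np.float32(134.8), 0.9, 13.4)] [(array([536.6, 343.9]), array([ 79.6, 117.9]), np.float32(135.4), 0.98, 7.5)]
```

```bash
python3 -c "
from plant import order
print(order.close_job())"
```

```text
the job is handed in; nothing more can be done
None
```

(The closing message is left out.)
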